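# Stow the plug gauges in the covered carousel and close it up

## Task

Put the plug gauges that lie on the granite plate away in the covered carousel, one in each cradle, turning the carousel by its upright pegs to bring an empty cradle under the open window each time. When all are in, turn the carousel until the blank station (the solid block) clicks in squarely under the window, and swing the shutter fully over the window while the clamp is still raised; then fold the clamp lever fully down. Leave the other things where they are.

Things in the scene. Friction and masses are not known exactly. Their poses are not given: they have to be found in the camera images.
- gauge_1: double-ended plug gauge, steel, 84 mm long, about 0.12 kg: dark square handle with bevelled edges in the middle, 40 mm long, 20 mm across flats (grip it there), two bright round ends 22 mm long, 14 mm thick. Origin on its axis at mid length (10 mm above the plate when lying), x along it. There are two or three, all alike; an absent one reads None
- gauge_2: another plug gauge, as gauge_1
- gauge_3: another plug gauge, as gauge_1
- drum: fixed housing of the carousel; origin on the spindle axis at plate level, z up, -x through the middle of the open window (towards the robot, yaw up to 0.3 rad). A grey cover, radius 90 mm, underside 56 and top 61 mm high, with a skirt at its rim, roofs all but the window, a sector of 116 degrees, which the spindle's cap (radius 22 mm) ends inwards. Load a cradle when it lies on the drum's -x axis
- carousel (a joint): angle of the disc (rad, any number of turns; grows clockwise from above). 0 and every 2 pi: blank station under the window; -1.571, -3.142, -4.712: cradle 1, 2, 3 under it. A spring detent clicks at these four and pulls the disc in from within about 0.06 rad; leaving one takes about 2 N at a peg; between them it turns easily and stays. Disc: radius 122 mm, top 16 mm above the plate
- pocket_1 (a point): cradle 1: middle of the axis of a gauge lying in it, 66 mm from the spindle, 38 mm above the plate (22 above the disc); axes as the disc's. The gauge lies across the radius, here along the disc's x. A cradle is two steel V supports, each 10 mm thick, 31 mm either side of the middle, for the bright ends; the 52 mm between them are free for handle and fingers, down to the disc
- pocket_2 (a point): cradle 2, as cradle 1; the gauge lies along the disc's y axis here
- pocket_3 (a point): cradle 3, as cradle 1; the gauge lies along the disc's x axis here
- blank (a point): the blank station: a point on the disc 66 mm from the spindle, on top (50 mm above the plate) of the solid metal block, 50 x 78 mm, that stands in place of a fourth cradle
- peg_1 (a point): one of four upright round steel pegs on the disc's rim, 13 mm thick, from 16 to 70 mm above the plate, 114 mm from the spindle, 24 mm outside the cover; this point is on its axis, 55 mm high. The others are alike, at quarter turns about the spindle; all stand midway between stations. Pinch one and lead it round the spindle
- shutter (a joint): angle of the shutter (rad): flat aluminium sector, 124 degrees wide, radius 90 mm, 63 to 67 mm above the plate, swings about the spindle over the cover. 0: shut, squarely over the window (stop); at the start parked to the drum's left (+y) at 1.8 to 2.1. Closing is anticlockwise from above; takes about 1 N at the knob; it stays where it is left
- shutter_knob (a point): the shutter's upright round black knob, 16 mm diameter, from 67 to 96 mm above the plate, 74 mm from the spindle; this point is on its axis at 84 mm height
- clamp (a joint): angle of the clamp lever (rad): 0 folded fully down over the right-hand part of the shutter (stop), 1.3 to 1.8 raised; takes about 2 N at its ball, stays where it is left
- clamp_ball (a point): centre of the black ball, 20 mm thick, 78 mm from the hinge, at the lever's end. The hinge is level, along the drum's y, 30 mm behind the spindle (drum +x), 52 mm to its right (drum -y), 79 mm above the plate. The lever folds down towards drum -x; the ball is then 48 mm in front of the spindle, 82 mm above the plate
- sample_shaft: stepped ground steel shaft, 110 mm long, 25 mm thick, lying: a bystander, not a gauge; origin at the middle of its underside
- loupe: black eyepiece magnifier, 39 mm wide, 38 mm high: bystander; origin at the middle of its underside
- v_block: small steel V block 45x40x32 mm: bystander; origin at the middle of its underside
- setting_ring: flat steel ring, 50 mm wide, 15 mm high: bystander; origin at the middle of its underside
- calculator: desk calculator 125x72x16 mm: bystander; origin at the middle of its underside

How it is judged:
By the outcome, as a careful person would: the job done as asked, in the order asked, and still so for the second after the job is handed in, with the robot touching nothing.
Of gauge_1, gauge_2, gauge_3 only 2 to 3 are there at a start; the rules pass over those that are not, and their reading is None.
At some moment in a run one of gauge_1, gauge_2, gauge_3 may be knocked a few centimetres aside while the robot is not near it.
Once in a run the grip may slacken for a moment while it holds something.
It also fails if it takes over 210 s, if anything falls off the work surface, if the arm or the gripper's body presses on something with over 40 N, if the wrist force passes 120 N, or if a joint passes its speed limit or range.

## Robot

A 6-joint arm with a two-finger parallel gripper is mounted at the origin on a cart in front of the work surface, level with it; the furniture and walls round the work are solid. World frame = base frame: x ahead of the robot, y to its left, z up, the work surface at z = 0. Lengths are in m, angles in rad, forces in N, time in s.
With the tool pointing down it reaches from about 0.325 to 0.775 m from the base axis. Payload 5.5 kg.
Tool frame: the origin (TCP) lies midway between the tips of the shut fingers; the grasp point (between the pads) lies 19 mm behind it; z points along the fingers, y is the line along which they close (so a half turn about z gives the same grasp; the last joint's range is limited). The gripper opens to 88 mm and grips with 3 to 60 N. Pads are 20 mm wide; open, the fingers measure 115 mm over their backs; the gripper's body (75 mm by 178 mm) begins 61 mm behind the grasp point.
Start: joints at [1.177, 0.091, 1.231, -0, 1.82, -0.057], TCP at [0.198, 0.566, 0.223] pointing down, gripper open.
Joint ranges: [-2.87, 2.87], [-0.86, 2.18], [0.17, 2.46], [-1.51, 4.65], [0.06, 2.69], [-2.65, 2.65]. Speed limits (rad/s): [2.57, 2.57, 3.01, 3.14, 3.14, 3.14].

## Interface

Orientations are given as a 3x3 rotation matrix whose columns are the frame's x, y, z axes.
In Python, from plant import ctrl gives the robot as it stands.
- The arm moves only by the shell command python3 -m crank 'ROWS' [FORCE]. ROWS is JSON, a list that holds one entry, the list of rows, each a list of 5 numbers: the shift along the tool's x, y, z scaled (see below), then the turn about the tool's z scaled (see below), then the opening, from -1 (shut) to 1 (fully open). In form: [[[tx, ty, tz, turn, gripper], ...]]. A call has 1 to 10 rows; each row is the pose to reach, as a shift and turn from the pose commanded when the call began, along the tool's axes at that moment, turning the shorter way round; what a row does not reach only later rows make up. The controller multiplies each number of a shift by 120 mm and each number of a turn by 180 degrees. A row lasts 1/12 s, in which the tool goes at most 41.7 mm and 7.16 degrees, less where a joint would pass 70% of its speed; a pose out of reach is approached as far as the arm can. A call with a number of a shift or a turn outside -1 to 1 is refused whole. A call with a gripper value outside its range is refused whole. The fingers move at their own pace and stop on an object; FORCE is the grip in N (left out, the last holds). Time passes only in rows, so rows that repeat a pose let the fingers close. It gives the time, the measured TCP pose, the force, the opening and the grip force at its end, in the units of the state.
- ctrl.get_state(): the state, without advancing time (a new reading comes with each control period).
- ctrl.camera(name): name is "side" or "top"; returns the picture (420x560x3 uint8, blue, green, red); there is no depth.
- ctrl.camera_info(name): a dict with "K" (3x3 intrinsics, pixels), "D" ([k1, k2, p1, p2, k3] as OpenCV has them; the pictures are not rectified), "R" (3x3) and "t" (3): a world point X has camera coordinates R X + t. Camera axes: x right, y down, z forward; pixel columns grow to the right and rows downward; lengths in m; the calibration is good to about 2 mm. A picture is of the moment at which its call begins. camera_info takes no time and is no camera call.
- ctrl.hand_in(): hands the job in; it is judged then, once.
The state is a dict: "time_s": time; "qpos": joint angles; "qvel": joint speeds; "joint_torque": joint torques, N m; "tool_pos": TCP position; "tool_rot": TCP orientation; "wrist_force": force on the tool from outside, world axes, zero at the start; "ft_torque": the same for the moment, N m; "width": opening from 0.0 (shut) to 1.0 (fully open); "grip_force": force on a finger pad.
Only numpy, scipy, OpenCV 4.12 (cv2) and the standard library are available. Lean on these libraries where they do the work, as an engineer would, in place of code of your own. Each camera call takes 0.05 s, during which the arm holds its last target. There are 200 camera calls.

## Working session

There is one attempt and no reset: what is moved stays moved. The work goes in short steps, Python scripts to look and compute and a shell command to move; the robot and the scene stay as the last step left them, time stands still between calls to the robot, and variables do not carry over. Pictures are saved under pics/ and viewed, at most 14 in all, crops included, and the job is handed in when it is done.

```bash
ls; mkdir -p pics
python3 - <<'E'
from plant import ctrl
import cv2
s=ctrl.get_state(); print({k:s[k] for k in('time_s','tool_pos','tool_rot','width')})
for n in('top','side'):
    i=ctrl.camera_info(n); print(n,i)
    cv2.imwrite(f'pics/{n}0.png',ctrl.camera(n))
E
```

```text
pics
{'time_s': 0.0, 'tool_pos': array([0.19816234, 0.56601347, 0.2215187 ]), 'tool_rot': array([[-9.43827902e-01,  3.30436624e-01, -7.27559127e-04],
       [ 3.30437412e-01,  9.43826198e-01, -1.79583896e-03],
       [ 9.32784007e-05, -1.93537567e-03, -9.99998123e-01]]), 'width': 0.9999413036269612}
top {'K': array([[444.54121214,   0.        , 273.69928559],
       [  0.        , 444.54121214, 214.3132627 ],
       [  0.        ,   0.        ,   1.        ]]), 'D': array([-0.01799019,  0.        ,  0.        ,  0.        ,  0.        ]), 'R': array([[-0.00355596, -0.99985897,  0.01641309],
       [-0.99257578,  0.00153365, -0.12161813],
       [ 0.12157581, -0.01672371, -0.99244125]]), 't': array([-0.01181455,  0.5937412 ,  0.94316568])}
side {'K': array([[381.36769329,   0.        , 277.8629936 ],
       [  0.        , 381.36769329, 204.53892935],
       [  0.        ,   0.        ,   1.        ]]), 'D': array([-0.06013098,  0.        ,  0.        ,  0.        ,  0.        ]), 'R': array([[ 0.95706646, -0.28936307,  0.01711143],
       [-0.15130516, -0.5490485 , -0.82198084],
       [ 0.24724591,  0.78410124, -0.56925803]]), 't': array([-0.54820292,  0.1335858 ,  0.82375405])}
```

View pics/top0.png

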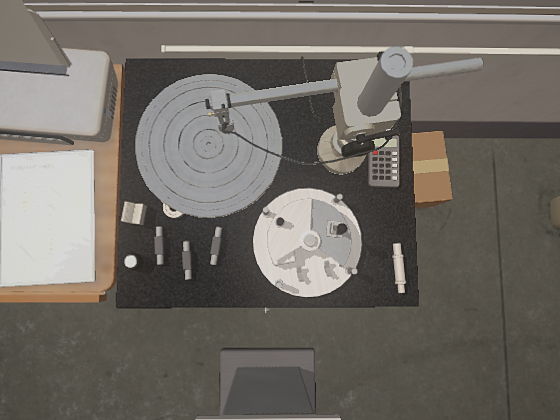

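View pics/side0.png

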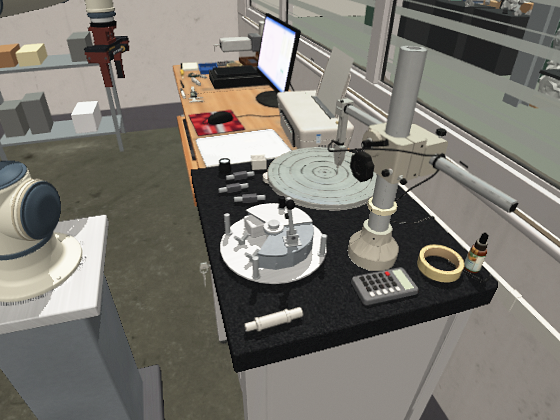

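The top view shows three gauges at about (160,246), (187,260) and (216,245), with the drum at about (308,242). The side view shows the clamp raised, and a stand behind the drum. I'll enlarge both views.

Run:
```python
import cv2
a=cv2.imread('pics/top0.png'); 
cv2.imwrite('pics/c1.png',cv2.resize(a[180:305,240:380],None,fx=4.8,fy=4.8,interpolation=cv2.INTER_CUBIC))
cv2.imwrite('pics/c2.png',cv2.resize(a[190:300,110:240],None,fx=5,fy=5,interpolation=cv2.INTER_CUBIC))
```

```text
(no output)
```

View pics/c1.png

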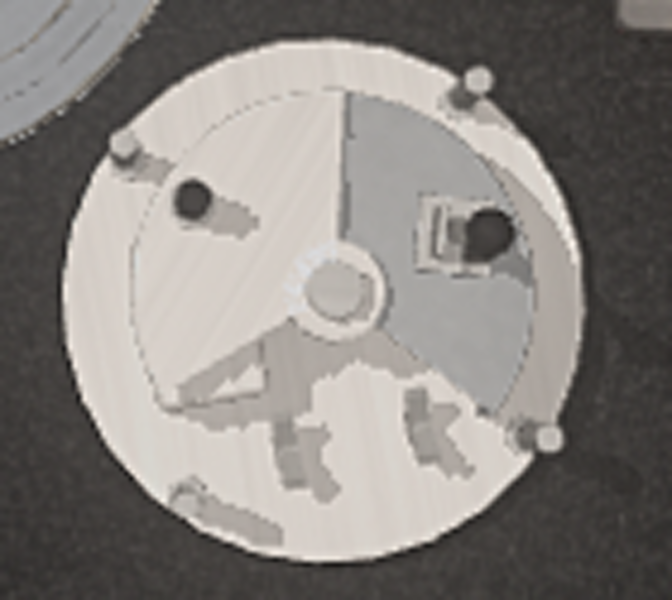

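View pics/c2.png

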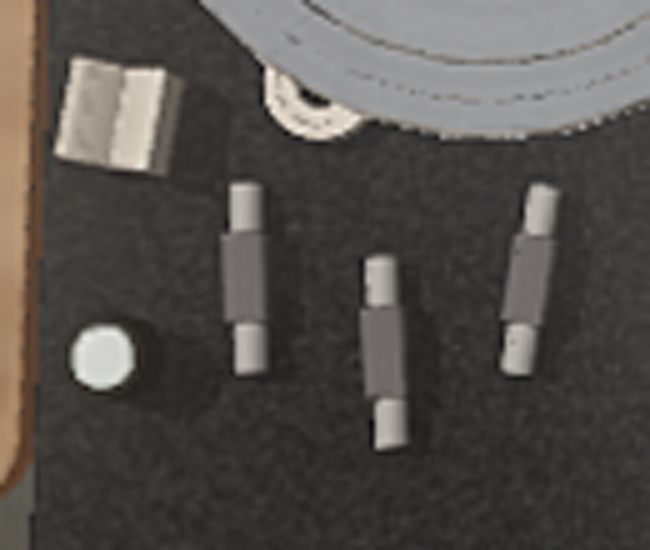

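```bash
cat > h.py <<'E'
import numpy as np, cv2
from plant import ctrl
def w(cam,px,z):
    i=ctrl.camera_info(cam); px=np.array(px,float).reshape(-1,1,2)
    d=cv2.undistortPoints(px,i['K'],i['D'])[:,0]; d=np.c_[d,np.ones(len(d))]@i['R']
    c=-i['R'].T@i['t']; return c+d*((z-c[2])/d[:,2])[:,None]
def proj(cam,X):
    i=ctrl.camera_info(cam)
    return cv2.projectPoints(np.array(X,float).reshape(-1,3),cv2.Rodrigues(i['R'])[0],i['t'],i['K'],i['D'])[0][:,0]
def to(*poses):
    """poses (x,y,z,yaw of tool x in deg): rows from the present pose; scale units"""
    s=ctrl.get_state();R=s['tool_rot'];y0=np.degrees(np.arctan2(R[1,0],R[0,0]))
    print('at',s['tool_pos'].round(4),'yaw',round(y0,1),'w',round(s['width'],3),'t',s['time_s'])
    for p in poses:
        d=R.T@(np.array(p[:3])-s['tool_pos'])/.12
        print(d.round(3),round(-((p[3]-y0+180)%360-180)/180,3))
E
python3 - <<'E'
from h import *
f=lambda P,s,o:(np.array(P)+.5)/s-.5+np.array(o)
c1=lambda P:f(P,4.8,(240,180)); c2=lambda P:f(P,5,(110,190))
pg=w('top',c1([(480,78),(123,145),(188,494),(548,437)]),.070)
c=pg[:,:2].mean(0);print('pegs',pg.round(4),'c',c,'r',np.hypot(*(pg[:,:2]-c).T),'ang',np.degrees(np.arctan2(*(pg[:,:2]-c).T[::-1])))
k=w('top',c1([(193,200)]),.096)[0];print('knob',k,np.hypot(*(k[:2]-c)),np.degrees(np.arctan2(*(k[:2]-c)[::-1])))
for z,P in((.061,[(388,330),(487,410)]),(.067,[(295,320),(167,406),(347,90)]),(.038,[(295,455),(430,430)])):
    q=w('top',c1(P),z);d=q[:,:2]-c;print(z,q.round(4).tolist(),np.hypot(*d.T).round(4),np.degrees(np.arctan2(d[:,1],d[:,0])).round(1))
for g,h in(([(245,184),(251,374)],(246,277)),([(381,256),(391,449)],(384,352)),([(543,185),(516,377)],(528,280))):
    q=w('top',c2(g),.008);d=q[0]-q[1];print('g',q.mean(0),w('top',c2([h]),.02)[0],np.linalg.norm(d),np.degrees(np.arctan2(d[1],d[0])))
E
```

```text
pegs [[ 0.6292 -0.1542  0.07  ]
 [ 0.5993  0.0052  0.07  ]
 [ 0.446  -0.0228  0.07  ]
 [ 0.47   -0.1807  0.07  ]] c [ 0.53612972 -0.08814183] r [0.11418721 0.1127216  0.11128545 0.11377055] ang [ -35.36882046   55.93573083  144.07633187 -125.54038685]
knob [ 0.57190834 -0.02489805  0.096     ] 0.07266281781446678 60.502052222647755
0.061 [[0.5174, -0.1123, 0.061], [0.4819, -0.1557, 0.061]] [0.0306 0.0866] [-127.7 -128.8]
0.067 [[0.5217, -0.0705, 0.067], [0.4842, -0.0139, 0.067], [0.6243, -0.0949, 0.067]] [0.0228 0.0906 0.0885] [129.4 125.   -4.4]
0.038 [[0.4623, -0.0721, 0.038], [0.4732, -0.1334, 0.038]] [0.0756 0.0775] [ 167.8 -144.2]
g [0.52758057 0.24317681 0.008     ] [0.5276219  0.24118424 0.02      ] 0.0852719646373259 3.3526329291082986
g [0.49463394 0.18075519 0.008     ] [0.4944046  0.17948761 0.02      ] 0.08607430259446346 4.083814810792582
g [0.52641327 0.11704853 0.008     ] [0.52601799 0.11637479 0.02      ] 0.08677831451176696 -7.328026640350037
```

Run:
```python
from h import *
to((.444,-.022,.15,144.7))
```

```text
at [0.1982 0.5661 0.2216] yaw 160.7 w 0.998 t 0.1
[-3.553 -3.947  0.603] 0.089
```

```bash
R='x'; python3 -m crank '[[[-0.4,-0.4,0.07,0,-0.1],[-0.6,-0.7,0.1,0,-0.1],[-0.88,-0.98,0.15,0,-0.1],[-0.88,-0.98,0.15,0,-0.1]]]' 
python3 -m crank '[[[-0.3,-0.33,0.05,0,-0.1],[-0.6,-0.66,0.1,0,-0.1],[-0.88,-0.98,0.15,0,-0.1],[-0.88,-0.98,0.15,0,-0.1]]]'
python3 -m crank '[[[-0.3,-0.33,0.05,0,-0.1],[-0.6,-0.66,0.1,0,-0.1],[-0.88,-0.98,0.15,0,-0.1],[-0.88,-0.98,0.15,0,-0.1]]]'
python3 -m crank '[[[-0.3,-0.33,0.05,0,-0.1],[-0.6,-0.66,0.1,0.04,-0.1],[-0.88,-0.98,0.15,0.08,-0.1],[-0.88,-0.98,0.15,0.089,-0.1],[-0.88,-0.98,0.15,0.089,-0.1]]]'
python3 - <<'E'
from h import *
to((.444,-.022,.15,144.7),(.444,-.022,.042,144.7))
E
```

```text
time_s: 0.43
tool_pos: [0.2594, 0.4182, 0.2036]
tool_rot: [[-0.944, 0.33, -0.0], [0.33, 0.944, -0.002], [-0.0, -0.002, -1.0]]
wrist_force: [0.9, -0.4, 0.0]
width: 0.737
grip_force: 0.0
time_s: 0.77
tool_pos: [0.3201, 0.2721, 0.1859]
tool_rot: [[-0.944, 0.331, -0.0], [0.331, 0.944, -0.001], [-0.0, -0.001, -1.0]]
wrist_force: [0.3, -0.7, -0.3]
width: 0.462
grip_force: 0.0
time_s: 1.1
tool_pos: [0.3809, 0.1261, 0.168]
tool_rot: [[-0.944, 0.331, -0.0], [0.331, 0.944, -0.001], [-0.0, -0.001, -1.0]]
wrist_force: [0.1, 0.2, 0.5]
width: 0.45
grip_force: 0.0
time_s: 1.52
tool_pos: [0.4419, -0.0222, 0.1488]
tool_rot: [[-0.811, 0.584, -0.002], [0.584, 0.811, -0.002], [0.001, -0.003, -1.0]]
wrist_force: [0.6, 0.7, -0.4]
width: 0.453
grip_force: 0.0
at [ 0.4419 -0.0222  0.1488] yaw 144.2 w 0.453 t 1.5167
[-0.013  0.012 -0.01 ] -0.003
[-0.014  0.014  0.89 ] -0.003
```

```bash
python3 -m crank '[[[-0.01,0.01,0.3,0,-0.1],[-0.01,0.01,0.6,0,-0.1],[-0.01,0.01,0.89,0,-0.1],[-0.01,0.01,0.89,0,-0.1],[-0.01,0.01,0.89,0,-1],[-0.01,0.01,0.89,0,-1],[-0.01,0.01,0.89,0,-1],[-0.01,0.01,0.89,0,-1],[-0.01,0.01,0.89,0,-1]]]' 20
python3 - <<'E'
from h import *
c=np.array([.536,-.088]);p=ctrl.get_state()['tool_pos'][:2]-c;print(np.hypot(*p),np.degrees(np.arctan2(p[1],p[0])),ctrl.get_state()['grip_force'])
to(*[(*(c+.114*np.array([np.cos(np.radians(a)),np.sin(np.radians(a))])),.042,a) for a in (139,134,128.5)])
E
```

```text
time_s: 2.27
tool_pos: [0.4446, -0.017, 0.0462]
tool_rot: [[-0.816, 0.578, 0.004], [0.578, 0.816, -0.0], [-0.004, 0.002, -1.0]]
wrist_force: [-0.9, 0.5, 5.4]
width: 0.145
grip_force: 20.0
0.11576649254993496 142.15874747858717 20.003736913204193
at [ 0.4446 -0.017   0.0462] yaw 144.7 w 0.145 t 2.2667
[-0.018  0.052  0.035] 0.032
[-0.03   0.134  0.036] 0.059
[-0.051  0.222  0.036] 0.09
```

```bash
python3 -m crank '[[[0.0,0.06,0,0.02,-1],[-0.01,0.13,0,0.045,-1],[-0.02,0.2,0,0.07,-1],[-0.038,0.26,0,0.09,-1],[-0.038,0.26,0,0.09,-1],[-0.038,0.26,0,0.09,-1]]]'
python3 -m crank '[[[0,0,0,0,-0.1],[0,0,0,0,-0.1],[0,0,0,0,-0.1],[0,0,0,0,-0.1],[0,0,-0.4,0,-0.1],[0,0,-0.9,0,-0.1],[0.3,0,-0.9,0,-0.1],[0.6,0,-0.9,0,-0.1],[0.9,0,-0.9,0,-0.1]]]'
python3 - <<'E'
from h import *
a=ctrl.camera('top');cv2.imwrite('pics/top1.png',cv2.resize(a[150:305,235:375],None,fx=4,fy=4,interpolation=cv2.INTER_CUBIC))
to((.5276,.243,.09,183.3))
E
```

```text
time_s: 2.77
tool_pos: [0.4677, 0.0046, 0.0463]
tool_rot: [[-0.622, 0.783, 0.007], [0.783, 0.622, -0.003], [-0.006, 0.003, -1.0]]
wrist_force: [4.2, -4.8, 2.6]
width: 0.141
grip_force: 20.0
time_s: 3.52
tool_pos: [0.3977, 0.0912, 0.1543]
tool_rot: [[-0.621, 0.784, 0.004], [0.784, 0.621, 0.001], [-0.002, 0.004, -1.0]]
wrist_force: [0.6, 1.2, -0.3]
width: 0.45
grip_force: 0.0
at [0.3943 0.0954 0.1535] yaw 128.6 w 0.445 t 3.5667
[0.266 1.634 0.534] -0.304
```

View pics/top1.png

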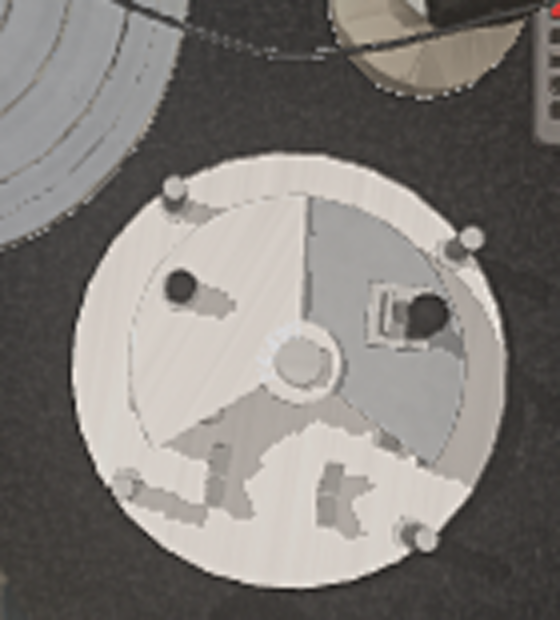

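The disc has turned: pegs now at crop positions (176,186), (472,239), (425,540) and (122,480). The cradle supports are at (217,478) and (330,497).

Run:
```python
from h import *
P=np.array([(176,186),(472,238),(425,540),(123,480)])
pg=w('top',(P+.5)/4-.5+np.array([235,150]),.070)[:,:2]
c=pg.mean(0);d=pg-c;a=np.degrees(np.arctan2(d[:,1],d[:,0]));print(c,np.hypot(*d.T),a,a%90)
# hinge bracket check for yaw
for y in(-4,-6.5,-9):
    r=np.radians(y);X=np.array([.536,-.088,0])+np.array([30e-3*np.cos(r)+.052*np.sin(r),30e-3*np.sin(r)-.052*np.cos(r),.079]);print(y,(proj('top',X)-[235,150])*4)
# gauges
im=ctrl.camera('top');g=cv2.cvtColor(im,6);s=cv2.cvtColor(im,40)
m=((g>65)).astype('u1')*255;m[:,:140]=0;m[:222]=0;m[:,250:]=0;m[295:]=0
n,l,st,ce=cv2.connectedComponentsWithStats(m)
for i in range(1,n):
    if st[i,4]>60:
        ys,xs=np.where(l==i);r=cv2.minAreaRect(np.c_[xs,ys].astype('f4'));b=cv2.boxPoints(r)
        q=w('top',b,.012);e=[np.linalg.norm(q[0]-q[1]),np.linalg.norm(q[1]-q[2])];k=q[0]-q[1] if e[0]>e[1] else q[1]-q[2]
        an=np.degrees(np.arctan2(k[1],k[0]))%180;print(st[i,4],r[0],w('top',r[0],.012)[0].round(4),np.round(e,3),an.round(1))
```

```text
[ 0.53579449 -0.08819476] [0.11328979 0.11358043 0.11471425 0.11253117] [  34.86246095  -55.27239509 -145.66777286  124.00354369] [34.86246095 34.72760491 34.33222714 34.00354369]
-4 [[400.72251068 306.2575671 ]]
-6.5 [[402.89009727 310.75613708]]
-9 [[404.86197612 315.34393135]]
218 (242.5, 244.0) [0.5299 0.0563 0.012 ] [0.029 0.098] 0.2
293 (158.24166870117188, 245.00889587402344) [0.528  0.2444 0.012 ] [0.02  0.085] 3.5
296 (215.19996643066406, 245.09999084472656) [0.5276 0.1173 0.012 ] [0.086 0.019] 172.6
1042 (197.0, 267.5) [0.4779 0.1571 0.012 ] [0.117 0.156] 89.9
```

Run:
```python
from h import *
im=ctrl.camera('top');x0,y0,s=255,180,6
a=cv2.resize(im[y0:y0+98,x0:x0+110],None,fx=s,fy=s,interpolation=cv2.INTER_CUBIC)
c=np.array([.5357,-.0882])
for yaw,col in((-6.5,(0,0,255)),(-10.5,(0,180,0))):
    D=lambda x,y,z:(c[0]+x*np.cos(np.radians(yaw))-y*np.sin(np.radians(yaw)),c[1]+x*np.sin(np.radians(yaw))+y*np.cos(np.radians(yaw)),z)
    L=[]
    for q in(122,238): L.append([D(r*np.cos(np.radians(q)),r*np.sin(np.radians(q)),.061) for r in(.022,.09)])
    L.append([D(.03,-.045,.079),D(.03,-.059,.079)])
    L.append([D(-.066,-.042,.038),D(-.066,.042,.038)])
    for l in L:
        p=((proj('top',l)-[x0,y0]+.5)*s-.5).astype(int); cv2.line(a,tuple(map(int,p[0])),tuple(map(int,p[1])),col,1)
cv2.imwrite('pics/ov.png',a)
```

```text
(no output)
```

View pics/ov.png

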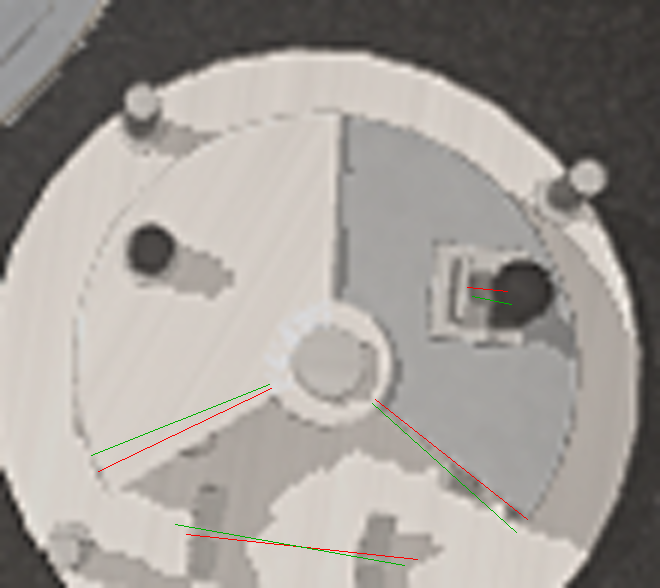

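Run:
```python
from h import *
to((.4714,.0053,.15,124.5))
```

```text
at [0.3969 0.0919 0.1524] yaw 128.7 w 0.449 t 3.6667
[-0.951  0.033  0.021] 0.023
```

```bash
python3 -m crank '[[[-0.3,0.01,0,0,-0.1],[-0.6,0.02,0,0.02,-0.1],[-0.95,0.033,0.02,0.023,-0.1],[-0.95,0.033,0.02,0.023,-0.1],[-0.95,0.033,0.3,0.023,-0.1],[-0.95,0.033,0.6,0.023,-0.1],[-0.95,0.033,0.9,0.023,-0.1],[-0.95,0.033,0.9,0.023,-0.1],[-0.95,0.033,0.9,0.023,-0.1],[-0.95,0.033,0.9,0.023,-0.1]]]'
python3 - <<'E'
from h import *
to((.4714,.0053,.15,124.5))
E
python3 -m crank '[[[0,0,0,0,-1],[0,0,0,0,-1],[0,0,0,0,-1],[0,0,0,0,-1],[0,0,0,0,-1]]]' 20
python3 - <<'E'
from h import *
c=np.array([.5357,-.0882]);p=ctrl.get_state()['tool_pos'][:2]-c;print(np.hypot(*p),np.degrees(np.arctan2(p[1],p[0])))
to((.4714,.0053,.15,124.5))
E
```

```text
time_s: 4.5
tool_pos: [0.4727, 0.0032, 0.0457]
tool_rot: [[-0.564, 0.826, 0.002], [0.826, 0.564, -0.0], [-0.001, 0.001, -1.0]]
wrist_force: [0.1, 0.2, -0.5]
width: 0.448
grip_force: 0.0
at [0.4727 0.0032 0.0457] yaw 124.3 w 0.448 t 4.5
[ 0.02   0.002 -0.869] -0.001
time_s: 4.92
tool_pos: [0.4724, 0.0036, 0.0449]
tool_rot: [[-0.564, 0.826, 0.002], [0.826, 0.564, -0.0], [-0.001, 0.001, -1.0]]
wrist_force: [0.2, 0.5, 3.4]
width: 0.139
grip_force: 20.0
0.11152471608397288 124.61334661796084
at [0.4724 0.0036 0.0449] yaw 124.4 w 0.139 t 4.9167
[ 0.015  0.003 -0.876] -0.001
```

```bash
python3 -m crank '[[[0,-0.03,0,-0.01,-1],[0,-0.066,0,-0.02,-1],[0,-0.066,0,-0.022,-1],[0,-0.066,0,-0.022,-1]]]'
python3 -m crank '[[[0,0,0,0,-0.1],[0,0,0,0,-0.1],[0,0,0,0,-0.1],[0,0,0,0,-0.1],[0,0,-0.4,0,-0.1],[0,0,-0.9,0,-0.1],[0.3,0,-0.9,0,-0.1],[0.6,0,-0.9,0,-0.1],[0.9,0,-0.9,0,-0.1],[0.9,0,-0.9,0,-0.1]]]'
cat >> h.py <<'E'
C=np.array([.5357,-.0882])
def pegs():
    "disc peg angle mod 90 by matching bright peg tops: refine against rendered disks"
    im=cv2.cvtColor(ctrl.camera('top'),6);best=[]
    im=cv2.resize(im[150:310,230:380],None,fx=4,fy=4,interpolation=cv2.INTER_CUBIC).astype(float)
    yy,xx=np.mgrid[:im.shape[0],:im.shape[1]]
    for a in np.arange(0,90,.5):
        v=0
        for k in range(4):
            t=np.radians(a+90*k);p=(proj('top',[C[0]+.114*np.cos(t),C[1]+.114*np.sin(t),.07])[0]-[230,150]+.5)*4-.5
            r=np.hypot(xx-p[0],yy-p[1]);v+=abs(im[r<9].mean()-im[(r>12.5)&(r<17)].mean())+0*v-im[r<9].std()
        best.append((v,a))
    print('peg angles',sorted(best)[-4:])
E
python3 - <<'E'
from h import *
pegs()
a=ctrl.camera('top');cv2.imwrite('pics/top2.png',cv2.resize(a[150:305,235:375],None,fx=4,fy=4,interpolation=cv2.INTER_CUBIC))
to((.5276,.2435,.15,183.4))
E
```

```text
time_s: 5.25
tool_pos: [0.4653, -0.0014, 0.0449]
tool_rot: [[-0.619, 0.785, 0.001], [0.785, 0.619, -0.001], [-0.001, -0.0, -1.0]]
wrist_force: [-2.7, -2.5, 6.7]
width: 0.146
grip_force: 20.0
time_s: 6.08
tool_pos: [0.3961, 0.0876, 0.1529]
tool_rot: [[-0.623, 0.782, 0.001], [0.782, 0.623, 0.003], [0.001, 0.002, -1.0]]
wrist_force: [-0.4, -0.1, -0.1]
width: 0.448
grip_force: 0.0
peg angles [(np.float64(195.53772772037829), np.float64(38.5)), (np.float64(199.18102171037475), np.float64(40.0)), (np.float64(244.76372689185624), np.float64(39.0)), (np.float64(244.82370351830406), np.float64(39.5))]
at [0.398  0.0847 0.152 ] yaw 128.5 w 0.452 t 6.1833
[0.365 1.668 0.018] -0.305
```

View pics/top2.png

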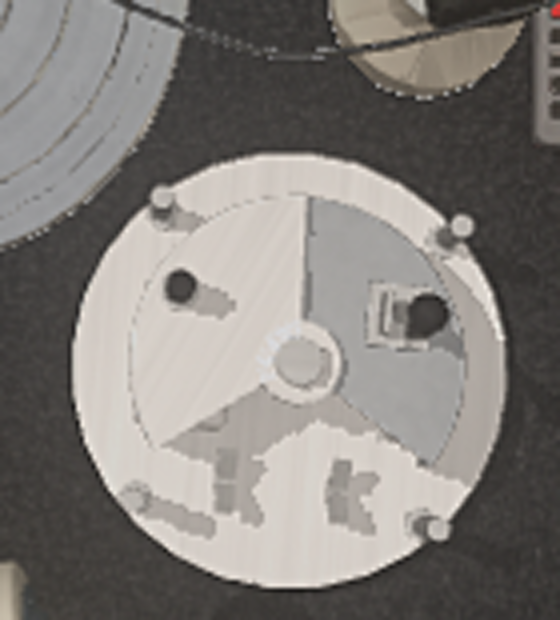

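The disc has clicked in: pegs at 39.2° mod 90, so the drum's -x points at 174.2°. Next I'll pick up the nearest gauge, C.

Run:
```python
from h import *
to((.527,.117,.10,172.6),(.527,.117,.006,172.6))
```

```text
at [0.398  0.0847 0.152 ] yaw 128.5 w 0.452 t 6.1833
[-0.457  1.009  0.435] -0.245
[-0.457  1.008  1.218] -0.245
```

```bash
python3 -m crank '[[[-0.15,0.33,0.1,-0.04,0],[-0.3,0.66,0.2,-0.08,0],[-0.457,0.99,0.43,-0.12,0],[-0.457,1,0.43,-0.16,0],[-0.457,1,0.43,-0.2,0],[-0.457,1,0.43,-0.245,0],[-0.457,1,0.43,-0.245,0],[-0.457,1,0.43,-0.245,0],[-0.457,1,0.43,-0.245,0]]]'
python3 - <<'E'
from h import *
to((.527,.117,.006,172.6))
E
```

```text
time_s: 6.93
tool_pos: [0.5267, 0.1146, 0.1]
tool_rot: [[-0.991, 0.137, -0.0], [0.137, 0.991, -0.0], [0.0, -0.0, -1.0]]
wrist_force: [1.0, -0.2, 0.6]
width: 0.496
grip_force: 0.0
at [0.5267 0.1146 0.1   ] yaw 172.2 w 0.496 t 6.9333
[0.    0.021 0.783] -0.002
```

```bash
python3 -m crank '[[[0,0.02,0.3,0,0],[0,0.02,0.6,0,0],[0,0.02,0.78,0,0],[0,0.02,0.78,0,0],[0,0.02,0.78,0,-1],[0,0.02,0.78,0,-1],[0,0.02,0.78,0,-1],[0,0.02,0.78,0,-1],[0,0.02,0.78,0,-1],[0,0.02,0.78,0,-1]]]' 40
python3 -m crank '[[[0,0,-0.3,0,-1],[0,0,-0.6,0,-1],[0,0,-0.9,0,-1],[0,0,-0.9,0,-1]]]'
python3 - <<'E'
from h import *
to((.47,-.0815,.12,84.2))
E
```

```text
time_s: 7.77
tool_pos: [0.5278, 0.1176, 0.0085]
tool_rot: [[-0.991, 0.132, 0.003], [0.132, 0.991, 0.0], [-0.003, 0.0, -1.0]]
wrist_force: [-1.2, -1.2, 6.7]
width: 0.22
grip_force: 40.0
time_s: 8.1
tool_pos: [0.5301, 0.1183, 0.1235]
tool_rot: [[-0.991, 0.132, 0.013], [0.132, 0.991, 0.002], [-0.012, 0.004, -1.0]]
wrist_force: [-0.3, 0.2, 0.1]
width: 0.222
grip_force: 40.0
at [0.5301 0.1183 0.1235] yaw 172.4 w 0.222 t 8.1
[ 0.277 -1.717  0.02 ] 0.49
```

```bash
python3 -m crank '[[[0.04,-0.2,0,0.03,-1],[0.08,-0.4,0,0.07,-1],[0.12,-0.6,0,0.1,-1],[0.16,-0.8,0,0.14,-1],[0.2,-0.98,0,0.18,-1],[0.2,-0.98,0,0.22,-1],[0.2,-0.98,0,0.26,-1],[0.2,-0.98,0,0.3,-1],[0.2,-0.98,0,0.34,-1],[0.2,-0.98,0,0.34,-1]]]'
python3 - <<'E'
from h import *
to((.47,-.0815,.12,84.2))
E
```

```text
time_s: 8.93
tool_pos: [0.4872, 0.0042, 0.1141]
tool_rot: [[-0.357, 0.934, -0.001], [0.934, 0.357, 0.0], [0.0, -0.001, -1.0]]
wrist_force: [-0.4, 0.0, -0.3]
width: 0.216
grip_force: 40.0
at [0.4872 0.0042 0.1141] yaw 110.9 w 0.216 t 8.9333
[-0.616 -0.389 -0.049] 0.148
```

```bash
python3 -m crank '[[[-0.2,-0.13,-0.02,0.035,-1],[-0.4,-0.26,-0.05,0.07,-1],[-0.61,-0.39,-0.05,0.11,-1],[-0.61,-0.39,-0.05,0.148,-1],[-0.61,-0.39,-0.05,0.148,-1],[-0.61,-0.39,-0.05,0.148,-1],[-0.61,-0.39,-0.05,0.148,-1]]]'
python3 - <<'E'
from h import *
to((.47,-.0815,.05,84.2),(.47,-.0815,.038,84.2))
a=ctrl.camera('top');cv2.imwrite('pics/top3.png',cv2.resize(a[150:305,235:375],None,fx=4,fy=4,interpolation=cv2.INTER_CUBIC))
E
```

```text
time_s: 9.52
tool_pos: [0.4703, -0.0804, 0.1204]
tool_rot: [[0.089, 0.996, -0.0], [0.996, -0.089, 0.0], [0.0, -0.0, -1.0]]
wrist_force: [-0.3, -0.4, -1.9]
width: 0.221
grip_force: 40.0
at [ 0.4703 -0.0804  0.1204] yaw 84.9 w 0.221 t 9.5167
[-0.01  -0.001  0.587] 0.004
[-0.01  -0.001  0.687] 0.004
```

```bash
python3 -m crank '[[[-0.01,0,0.2,0.004,-1],[-0.01,0,0.4,0.004,-1],[-0.01,0,0.55,0.004,-1],[-0.01,0,0.62,0.004,-1],[-0.01,0,0.68,0.004,-1],[-0.01,0,0.7,0.004,-1],[-0.01,0,0.7,0.004,-1]]]'
python3 - <<'E'
from h import *
to((.47,-.0815,.0365,84.2))
E
```

```text
time_s: 10.15
tool_pos: [0.4694, -0.0814, 0.0375]
tool_rot: [[0.105, 0.994, -0.002], [0.994, -0.105, 0.001], [0.0, -0.002, -1.0]]
wrist_force: [-7.3, 2.1, 1.9]
width: 0.225
grip_force: 40.0
at [ 0.4694 -0.0814  0.0375] yaw 84.0 w 0.225 t 10.15
[-0.     0.005  0.009] -0.001
```

```bash
python3 -m crank '[[[0,0,0,0,-0.2],[0,0,0,0,-0.2],[0,0,0,0,-0.2],[0,0,-0.3,0,-0.2],[0,0,-0.6,0,-0.2],[0,0,-0.9,0,-0.2],[0,-0.3,-0.9,0,-0.2],[0,-0.6,-0.9,0,-0.2],[0,-0.9,-0.9,0,-0.2]]]'
python3 - <<'E'
from h import *
pegs()
a=ctrl.camera('top');cv2.imwrite('pics/top4.png',cv2.resize(a[150:305,235:375],None,fx=4,fy=4,interpolation=cv2.INTER_CUBIC))
th=np.radians(219.2);p=C+.114*np.array([np.cos(th),np.sin(th)])
th=np.radians(129.2);q=C+.114*np.array([np.cos(th),np.sin(th)])
to((*p,.12,219.2),(*p,.12,39.2),(*q,.12,129.2))
E
```

```text
time_s: 10.9
tool_pos: [0.3625, -0.0705, 0.1458]
tool_rot: [[0.106, 0.994, 0.002], [0.994, -0.106, -0.001], [-0.0, 0.002, -1.0]]
wrist_force: [-0.1, -1.0, 0.1]
width: 0.405
grip_force: 0.0
peg angles [(np.float64(194.16308488397055), np.float64(38.5)), (np.float64(204.72520487262443), np.float64(40.0)), (np.float64(246.9128337783779), np.float64(39.0)), (np.float64(248.6482929713447), np.float64(39.5))]
at [ 0.3604 -0.0702  0.1461] yaw 83.8 w 0.402 t 11.0
[-0.668  0.8    0.222] -0.752
[-0.668  0.8    0.222] 0.248
[0.676 0.792 0.22 ] -0.252
```

View pics/top4.png

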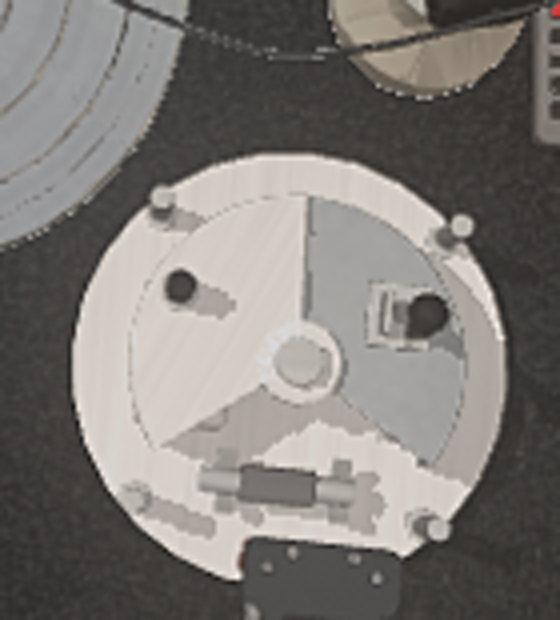

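Run:
```python
from h import *
yaw=np.radians(-5.8);R=np.array([[np.cos(yaw),-np.sin(yaw)],[np.sin(yaw),np.cos(yaw)]])
D=lambda x,y,z:(*(C+R@[x,y]),z)
f=lambda X:((proj('top',X)-[235,150]+.5)*4-.5).round()
for s in(1,-1):
    print('blank',f([D(-.039,s*.041,.05),D(-.039,s*.091,.05),D(-.036,s*.066,.045),D(-.036,s*.06,.035)]).tolist())
a=cv2.imread('pics/top2.png')
cv2.imwrite('pics/z.png',cv2.resize(a[380:470,140:460],None,fx=2.4,fy=2.4,interpolation=cv2.INTER_CUBIC).clip(0,110)*2)
```

```text
blank [[213.0, 427.0], [121.0, 418.0], [167.0, 417.0], [178.0, 419.0]]
blank [[365.0, 442.0], [458.0, 451.0], [410.0, 441.0], [397.0, 440.0]]
```

View pics/z.png

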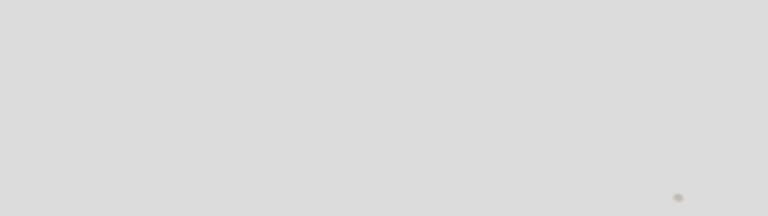

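The left feature at about (228,430) fits the blank's corner, predicted at (213,427). So the blank is on the left, and three clockwise quarter turns go cradle, cradle, blank. The gauge sits in its cradle.

```bash
python3 -m crank '[[[-0.2,0.2,0,0.04,-0.1],[-0.4,0.4,0,0.08,-0.1],[-0.67,0.8,0,0.12,-0.1],[-0.67,0.8,0,0.16,-0.1],[-0.67,0.8,0,0.2,-0.1],[-0.67,0.8,0,0.24,-0.1],[-0.67,0.8,0.1,0.28,-0.1],[-0.67,0.8,0.2,0.32,-0.1],[-0.67,0.8,0.2,0.326,-0.1],[-0.67,0.8,0.2,0.326,-0.1]]]'
python3 - <<'E'
from h import *
th=np.radians(219.2);p=C+.114*np.array([np.cos(th),np.sin(th)]);to((*p,.044,25))
E
```

```text
time_s: 11.83
tool_pos: [0.4498, -0.1608, 0.1202]
tool_rot: [[0.904, 0.427, -0.001], [0.427, -0.904, 0.0], [-0.001, -0.001, -1.0]]
wrist_force: [-0.7, 1.0, 0.5]
width: 0.448
grip_force: 0.0
at [ 0.4498 -0.1608  0.1202] yaw 25.3 w 0.448 t 11.8333
[-0.016 -0.012  0.635] 0.002
```

```bash
python3 -m crank '[[[-0.016,-0.012,0.2,0,-0.1],[-0.016,-0.012,0.4,0,-0.1],[-0.016,-0.012,0.63,0,-0.1],[-0.016,-0.012,0.63,0,-0.1],[-0.016,-0.012,0.63,0,-1],[-0.016,-0.012,0.63,0,-1],[-0.016,-0.012,0.63,0,-1],[-0.016,-0.012,0.63,0,-1],[-0.016,-0.012,0.63,0,-1]]]' 25
cat >> h.py <<'E'
def arc(a,yaw):
    p=ctrl.get_state()['tool_pos'][:2]-C;print('r',np.hypot(*p),'phi',np.degrees(np.arctan2(p[1],p[0]))%360)
    to(*[(*(C+.114*np.array([np.cos(np.radians(t)),np.sin(np.radians(t))])),.045,y) for t,y in zip(a,yaw)])
E
python3 - <<'E'
from h import *
arc([213,207,201,195,189,183,177,171],[21,17,13,9,5,1,-3,-7])
E
```

```text
time_s: 12.58
tool_pos: [0.4482, -0.1602, 0.047]
tool_rot: [[0.905, 0.426, 0.003], [0.426, -0.905, -0.0], [0.002, 0.001, -1.0]]
wrist_force: [-0.8, 2.2, 4.6]
width: 0.142
grip_force: 25.0
r 0.11335093859228881 phi 219.45104253281062
at [ 0.4482 -0.1602  0.047 ] yaw 25.2 w 0.142 t 12.5833
[-0.026 -0.104  0.017] 0.023
[-0.034 -0.203  0.017] 0.046
[-0.032 -0.302  0.017] 0.068
[-0.02  -0.401  0.016] 0.09
[ 0.003 -0.498  0.016] 0.112
[ 0.036 -0.592  0.016] 0.134
[ 0.078 -0.681  0.016] 0.157
[ 0.13  -0.767  0.016] 0.179
```

```bash
python3 -m crank '[[[-0.026,-0.104,0,0.023,-1],[-0.034,-0.203,0,0.046,-1],[-0.032,-0.302,0,0.068,-1],[-0.02,-0.401,0,0.09,-1],[0.003,-0.498,0,0.112,-1],[0.036,-0.592,0,0.134,-1],[0.078,-0.681,0,0.157,-1],[0.13,-0.767,0,0.179,-1],[0.13,-0.767,0,0.179,-1]]]'
python3 - <<'E'
from h import *
arc([165,159,153,147,141,135,129.2],[-11,-15,-19,-23,-27,-31,-35])
E
```

```text
time_s: 13.33
tool_pos: [0.4226, -0.0692, 0.0469]
tool_rot: [[0.992, -0.125, 0.002], [-0.125, -0.992, -0.0], [0.002, -0.0, -1.0]]
wrist_force: [-3.6, -0.3, 5.5]
width: 0.136
grip_force: 25.0
r 0.1146841052943732 phi 170.47076009826012
at [ 0.4226 -0.0692  0.0469] yaw -7.2 w 0.136 t 13.3333
[ 0.014 -0.09   0.016] 0.021
[ 0.032 -0.188  0.016] 0.043
[ 0.061 -0.283  0.016] 0.066
[ 0.1   -0.375  0.016] 0.088
[ 0.148 -0.462  0.016] 0.11
[ 0.204 -0.543  0.016] 0.132
[ 0.267 -0.616  0.016] 0.154
```

```bash
python3 -m crank '[[[0.014,-0.09,0,0.021,-1],[0.032,-0.188,0,0.043,-1],[0.061,-0.283,0,0.066,-1],[0.1,-0.375,0,0.088,-1],[0.148,-0.462,0,0.11,-1],[0.204,-0.543,0,0.132,-1],[0.267,-0.616,0,0.154,-1],[0.267,-0.616,0,0.154,-1],[0.267,-0.616,0,0.154,-1]]]'
python3 -m crank '[[[0,0,0,0,-0.1],[0,0,0,0,-0.1],[0,0,0,0,-0.1],[0,0,0,0,-0.1],[0,0,-0.4,0,-0.1],[0,0,-0.8,0,-0.1],[0,-0.3,-0.8,0,-0.1],[0,-0.6,-0.8,0,-0.1],[0,-0.9,-0.8,0,-0.1],[0,-0.9,-0.8,0,-0.1]]]'
cat >> h.py <<'E'
def gauges():
    g=cv2.cvtColor(ctrl.camera('top'),6)
    m=(g>65).astype('u1')*255;m[:,:140]=0;m[:224]=0;m[:,235:]=0;m[295:]=0
    n,l,st,_=cv2.connectedComponentsWithStats(m)
    for i in range(1,n):
        if 60<st[i,4]<700:
            ys,xs=np.where(l==i);r=cv2.minAreaRect(np.c_[xs,ys].astype('f4'));q=w('top',cv2.boxPoints(r),.012)
            e=[np.linalg.norm(q[0]-q[1]),np.linalg.norm(q[1]-q[2])];k=q[0]-q[1] if e[0]>e[1] else q[1]-q[2]
            print('g',st[i,4],w('top',r[0],.012)[0].round(4),np.round(e,3),(np.degrees(np.arctan2(k[1],k[0]))%180).round(1))
E
python3 - <<'E'
from h import *
pegs();gauges()
to((.527,.244,.1,3.5),(.495,.181,.1,4))
E
```

```text
time_s: 14.08
tool_pos: [0.464, -0.0005, 0.0467]
tool_rot: [[0.822, -0.569, 0.002], [-0.569, -0.822, 0.0], [0.001, -0.001, -1.0]]
wrist_force: [-1.7, 0.5, 5.5]
width: 0.141
grip_force: 25.0
time_s: 14.92
tool_pos: [0.5266, 0.0918, 0.1402]
tool_rot: [[0.823, -0.568, -0.0], [-0.568, -0.823, 0.002], [-0.001, -0.002, -1.0]]
wrist_force: [-0.2, 0.2, -0.4]
width: 0.448
grip_force: 0.0
peg angles [(np.float64(123.2539437945491), np.float64(37.5)), (np.float64(158.41149535716244), np.float64(39.0)), (np.float64(170.56192631105435), np.float64(38.0)), (np.float64(177.5764122205582), np.float64(38.5))]
at [0.5246 0.0884 0.1401] yaw -34.7 w 0.45 t 15.0167
[-0.721 -1.078  0.334] -0.212
[-0.641 -0.494  0.334] -0.215
```

```bash
python3 -m crank '[[[-0.3,0.2,0,-0.03,-0.1],[-0.6,0.4,0,-0.06,-0.1],[-0.9,0.6,0,-0.1,-0.1],[-0.9,0.9,0,-0.14,-0.1],[-0.9,0.9,0,-0.18,-0.1],[-0.9,0.9,0,-0.21,-0.1],[-0.9,0.9,0,-0.21,-0.1]]]'
python3 - <<'E'
from h import *
pegs();gauges()
to((.495,.181,.1,4))
E
```

```text
time_s: 15.6
tool_pos: [0.3737, 0.0595, 0.1413]
tool_rot: [[0.999, 0.054, 0.002], [0.054, -0.999, -0.0], [0.002, 0.0, -1.0]]
wrist_force: [-0.2, -0.6, -0.2]
width: 0.452
grip_force: 0.0
peg angles [(np.float64(143.58254473229582), np.float64(37.5)), (np.float64(207.8902166599447), np.float64(39.0)), (np.float64(208.77024766244918), np.float64(38.0)), (np.float64(228.6663088639335), np.float64(38.5))]
g 290 [0.5281 0.2449 0.012 ] [0.018 0.085] 1.5
g 290 [0.4946 0.1817 0.012 ] [0.019 0.085] 3.4
at [0.3741 0.06   0.1411] yaw 2.8 w 0.45 t 15.7
[ 1.055 -0.959  0.343] -0.007
```

```bash
python3 -m crank '[[[0.3,-0.3,0.1,0,0],[0.6,-0.6,0.2,0,0],[0.99,-0.95,0.34,-0.004,0],[0.99,-0.95,0.34,-0.004,0],[0.99,-0.95,0.34,-0.004,0]]]'
python3 - <<'E'
from h import *
to((.4948,.1815,.006,3.5))
E
```

```text
time_s: 16.12
tool_pos: [0.4881, 0.1838, 0.0937]
tool_rot: [[0.998, 0.064, -0.009], [0.064, -0.998, -0.001], [-0.009, 0.001, -1.0]]
wrist_force: [0.0, 0.4, -0.5]
width: 0.5
grip_force: 0.0
at [0.4881 0.1838 0.0937] yaw 3.7 w 0.5 t 16.1167
[0.061 0.023 0.731] 0.001
```

```bash
python3 -m crank '[[[0.06,0.02,0.2,0,0],[0.06,0.02,0.4,0,0],[0.06,0.02,0.5,0,0],[0.06,0.02,0.5,0,0],[0.06,0.02,0.5,0,0]]]'
python3 - <<'E'
from h import *
to((.4948,.1815,.006,3.5))
E
```

```text
time_s: 16.53
tool_pos: [0.4939, 0.1784, 0.0401]
tool_rot: [[0.998, 0.064, -0.001], [0.064, -0.998, -0.0], [-0.001, 0.0, -1.0]]
wrist_force: [-0.2, -0.3, -0.5]
width: 0.495
grip_force: 0.0
at [0.4939 0.1784 0.0401] yaw 3.7 w 0.495 t 16.5333
[ 0.01  -0.025  0.284] 0.001
```

```bash
python3 -m crank '[[[0.01,-0.02,0.1,0,0],[0.01,-0.02,0.2,0,0],[0.01,-0.02,0.27,0,0],[0.01,-0.02,0.27,0,0],[0.01,-0.02,0.27,0,-1],[0.01,-0.02,0.27,0,-1],[0.01,-0.02,0.27,0,-1],[0.01,-0.02,0.27,0,-1],[0.01,-0.02,0.27,0,-1],[0.01,-0.02,0.27,0,-1]]]' 40
python3 -m crank '[[[0,0,-0.3,0,-1],[0,0,-0.6,0,-1],[0,0,-0.9,0,-1],[0,0,-0.9,0,-1]]]'
python3 -m crank '[[[-0.04,0.2,0,-0.03,-1],[-0.08,0.4,0,-0.07,-1],[-0.12,0.6,0,-0.1,-1],[-0.16,0.8,0,-0.14,-1],[-0.16,0.98,0,-0.18,-1],[-0.16,0.98,0,-0.22,-1],[-0.16,0.98,0,-0.26,-1],[-0.16,0.98,0,-0.3,-1],[-0.16,0.98,0,-0.34,-1],[-0.16,0.98,0,-0.34,-1]]]'
python3 - <<'E'
from h import *
to((.47,-.0815,.12,84))
E
```

```text
time_s: 17.37
tool_pos: [0.4958, 0.1814, 0.0085]
tool_rot: [[0.998, 0.065, 0.001], [0.065, -0.998, 0.0], [0.001, -0.0, -1.0]]
wrist_force: [-0.7, -1.1, 2.9]
width: 0.226
grip_force: 40.0
time_s: 17.7
tool_pos: [0.4987, 0.1824, 0.1246]
tool_rot: [[0.998, 0.065, 0.012], [0.065, -0.998, 0.004], [0.012, -0.003, -1.0]]
wrist_force: [1.4, 0.1, 0.1]
width: 0.223
grip_force: 40.0
time_s: 18.53
tool_pos: [0.4837, 0.0626, 0.1152]
tool_rot: [[0.42, 0.908, -0.001], [0.908, -0.42, 0.0], [-0.0, -0.001, -1.0]]
wrist_force: [-0.0, -0.1, -1.8]
width: 0.224
grip_force: 40.0
at [0.4837 0.0626 0.1152] yaw 65.2 w 0.224 t 18.5333
[-1.138  0.4   -0.04 ] -0.104
```

```bash
python3 -m crank '[[[-0.3,0.1,-0.02,-0.03,-1],[-0.6,0.2,-0.04,-0.07,-1],[-0.99,0.4,-0.04,-0.104,-1],[-0.99,0.4,-0.04,-0.104,-1],[-0.99,0.4,-0.04,-0.104,-1],[-0.99,0.4,-0.04,-0.104,-1]]]'
python3 - <<'E'
from h import *
to((.4695,-.081,.12,84))
E
```

```text
time_s: 19.03
tool_pos: [0.4769, -0.0657, 0.1202]
tool_rot: [[0.116, 0.993, -0.001], [0.993, -0.116, 0.001], [0.001, -0.001, -1.0]]
wrist_force: [-0.8, 0.7, -1.2]
width: 0.223
grip_force: 40.0
at [ 0.4769 -0.0657  0.1202] yaw 83.3 w 0.223 t 19.0333
[-0.134 -0.046  0.002] -0.004
```

```bash
python3 -m crank '[[[-0.13,-0.045,0,-0.004,-1],[-0.13,-0.045,0,-0.004,-1],[-0.13,-0.045,0.2,-0.004,-1],[-0.13,-0.045,0.35,-0.004,-1],[-0.13,-0.045,0.35,-0.004,-1]]]'
python3 - <<'E'
from h import *
to((.4695,-.081,.0365,84))
E
```

```text
time_s: 19.45
tool_pos: [0.4681, -0.0782, 0.0745]
tool_rot: [[0.099, 0.995, -0.006], [0.995, -0.099, 0.002], [0.002, -0.006, -1.0]]
wrist_force: [-0.5, 0.4, -1.8]
width: 0.226
grip_force: 40.0
at [ 0.4681 -0.0782  0.0745] yaw 84.3 w 0.226 t 19.45
[-0.023  0.016  0.317] 0.002
```

```bash
python3 -m crank '[[[-0.02,0.01,0.1,0.002,-1],[-0.02,0.01,0.2,0.002,-1],[-0.02,0.01,0.27,0.002,-1],[-0.02,0.01,0.31,0.002,-1],[-0.02,0.01,0.32,0.002,-1],[-0.02,0.01,0.32,0.002,-1]]]'
python3 - <<'E'
from h import *
to((.4695,-.081,.0365,84))
E
```

```text
time_s: 19.95
tool_pos: [0.4708, -0.0826, 0.04]
tool_rot: [[0.104, 0.995, -0.001], [0.995, -0.104, 0.0], [0.0, -0.001, -1.0]]
wrist_force: [-0.3, 0.4, -0.7]
width: 0.219
grip_force: 40.0
at [ 0.4708 -0.0826  0.04  ] yaw 84.0 w 0.219 t 19.95
[ 0.012 -0.013  0.029] 0.0
```

```bash
python3 -m crank '[[[0.01,-0.01,0.015,0,-1],[0.01,-0.01,0.03,0,-1],[0.01,-0.01,0.03,0,-1],[0.01,-0.01,0.03,0,-1]]]'
python3 -m crank '[[[0,0,0,0,-0.2],[0,0,0,0,-0.2],[0,0,0,0,-0.2],[0,0,-0.3,0,-0.2],[0,0,-0.6,0,-0.2],[0,0,-0.9,0,-0.2],[0,-0.3,-0.9,0,-0.2],[0,-0.6,-0.9,0,-0.2],[0,-0.9,-0.9,0,-0.2]]]'
python3 - <<'E'
from h import *
pegs()
a=ctrl.camera('top');cv2.imwrite('pics/top5.png',cv2.resize(a[180:305,110:375],None,fx=3,fy=3,interpolation=cv2.INTER_CUBIC))
th=np.radians(219);p=C+.114*np.array([np.cos(th),np.sin(th)]);to((*p,.12,25))
E
```

```text
time_s: 20.28
tool_pos: [0.4702, -0.0815, 0.0382]
tool_rot: [[0.104, 0.995, 0.001], [0.995, -0.104, -0.001], [-0.0, 0.001, -1.0]]
wrist_force: [-3.5, 0.5, 6.1]
width: 0.224
grip_force: 40.0
time_s: 21.03
tool_pos: [0.3619, -0.07, 0.1452]
tool_rot: [[0.104, 0.995, 0.001], [0.995, -0.104, -0.0], [-0.0, 0.001, -1.0]]
wrist_force: [-0.7, 0.3, 0.3]
width: 0.4
grip_force: 0.0
peg angles [(np.float64(187.7642481687517), np.float64(39.5)), (np.float64(192.59012103794652), np.float64(38.0)), (np.float64(237.0972501550097), np.float64(38.5)), (np.float64(241.1562341919847), np.float64(39.0))]
at [ 0.3598 -0.0697  0.1455] yaw 84.0 w 0.401 t 21.1333
[-0.672  0.802  0.215] 0.328
```

View pics/top5.png

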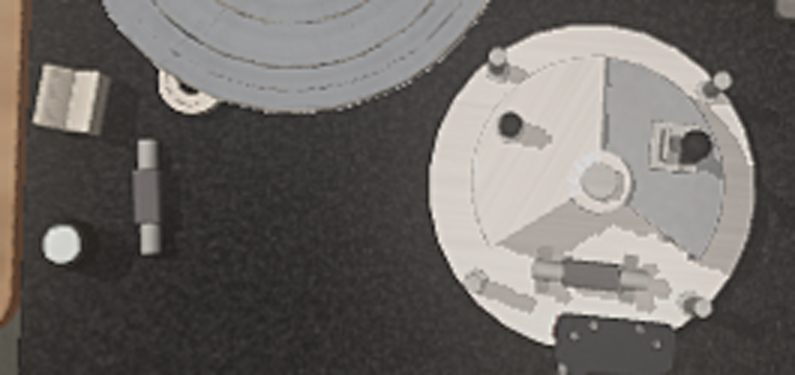

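The second gauge is seated, at (592,275) in the crop. One gauge is left on the plate, at (148,197). Same turn again.

```bash
python3 -m crank '[[[-0.2,0.2,0,0.04,-0.1],[-0.4,0.4,0,0.08,-0.1],[-0.67,0.8,0,0.12,-0.1],[-0.67,0.8,0,0.16,-0.1],[-0.67,0.8,0,0.2,-0.1],[-0.67,0.8,0,0.24,-0.1],[-0.67,0.8,0.1,0.28,-0.1],[-0.67,0.8,0.2,0.32,-0.1],[-0.67,0.8,0.2,0.326,-0.1],[-0.67,0.8,0.2,0.326,-0.1]]]'
python3 -m crank '[[[-0.016,-0.012,0.2,0,-0.1],[-0.016,-0.012,0.4,0,-0.1],[-0.016,-0.012,0.62,0,-0.1],[-0.016,-0.012,0.62,0,-0.1],[-0.016,-0.012,0.62,0,-1],[-0.016,-0.012,0.62,0,-1],[-0.016,-0.012,0.62,0,-1],[-0.016,-0.012,0.62,0,-1],[-0.016,-0.012,0.62,0,-1]]]' 25
python3 - <<'E'
from h import *
arc([213,207,201,195,189,183,177,171],[21,17,13,9,5,1,-3,-7])
E
```

```text
time_s: 21.97
tool_pos: [0.4496, -0.16, 0.1198]
tool_rot: [[0.903, 0.43, -0.002], [0.43, -0.903, 0.001], [-0.001, -0.001, -1.0]]
wrist_force: [-0.2, 0.3, 0.7]
width: 0.447
grip_force: 0.0
time_s: 22.72
tool_pos: [0.4482, -0.1598, 0.0481]
tool_rot: [[0.904, 0.428, 0.003], [0.428, -0.904, -0.001], [0.002, 0.002, -1.0]]
wrist_force: [-0.6, 1.0, 3.8]
width: 0.144
grip_force: 25.0
r 0.11305495800202153 phi 219.29762776500644
at [ 0.4482 -0.1598  0.0481] yaw 25.4 w 0.144 t 22.7167
[-0.027 -0.101  0.026] 0.024
[-0.035 -0.2    0.025] 0.046
[-0.033 -0.299  0.025] 0.069
[-0.02  -0.398  0.025] 0.091
[ 0.003 -0.495  0.025] 0.113
[ 0.036 -0.588  0.025] 0.135
[ 0.078 -0.678  0.025] 0.158
[ 0.13  -0.763  0.025] 0.18
```

```bash
python3 -m crank '[[[-0.026,-0.104,0.01,0.023,-1],[-0.034,-0.203,0.01,0.046,-1],[-0.032,-0.302,0.01,0.068,-1],[-0.02,-0.401,0.01,0.09,-1],[0.003,-0.498,0.01,0.112,-1],[0.036,-0.592,0.01,0.134,-1],[0.078,-0.681,0.01,0.157,-1],[0.13,-0.767,0.01,0.179,-1],[0.13,-0.767,0.01,0.179,-1]]]'
python3 - <<'E'
from h import *
arc([165,159,153,147,141,135,129.2],[-11,-15,-19,-23,-27,-31,-35])
E
```

```text
time_s: 23.47
tool_pos: [0.4233, -0.0687, 0.0479]
tool_rot: [[0.993, -0.122, 0.004], [-0.122, -0.993, -0.001], [0.004, 0.0, -1.0]]
wrist_force: [-1.1, 0.5, 8.9]
width: 0.144
grip_force: 25.0
r 0.11406269114237 phi 170.16109675880654
at [ 0.4233 -0.0687  0.0479] yaw -7.0 w 0.144 t 23.4667
[ 0.008 -0.085  0.024] 0.022
[ 0.027 -0.183  0.024] 0.044
[ 0.056 -0.278  0.024] 0.067
[ 0.095 -0.369  0.024] 0.089
[ 0.143 -0.456  0.025] 0.111
[ 0.2   -0.538  0.025] 0.133
[ 0.263 -0.611  0.025] 0.155
```

```bash
python3 -m crank '[[[0.01,-0.085,0,0.022,-1],[0.027,-0.183,0,0.044,-1],[0.056,-0.278,0,0.067,-1],[0.095,-0.37,0,0.089,-1],[0.143,-0.456,0,0.111,-1],[0.2,-0.538,0,0.133,-1],[0.263,-0.611,0,0.155,-1],[0.263,-0.611,0,0.155,-1],[0.263,-0.611,0,0.155,-1]]]'
python3 -m crank '[[[0,0,0,0,0],[0,0,0,0,0],[0,0,0,0,0],[0,0,0,0,0],[0,0,-0.4,0,0],[0,0,-0.8,0,0],[-0.3,0,-0.8,-0.04,0],[-0.6,-0.2,-0.8,-0.08,0],[-0.9,-0.4,-0.8,-0.12,0],[-0.9,-0.4,-0.8,-0.16,0]]]'
python3 - <<'E'
from h import *
pegs();gauges()
to((.528,.2445,.1,3))
E
```

```text
time_s: 24.22
tool_pos: [0.4636, -0.0003, 0.0476]
tool_rot: [[0.822, -0.57, 0.004], [-0.57, -0.822, -0.0], [0.003, -0.002, -1.0]]
wrist_force: [-1.8, 0.9, 9.2]
width: 0.139
grip_force: 25.0
time_s: 25.05
tool_pos: [0.3987, 0.1051, 0.1417]
tool_rot: [[0.995, -0.095, 0.001], [-0.095, -0.995, 0.003], [0.0, -0.003, -1.0]]
wrist_force: [0.0, -0.8, -0.4]
width: 0.499
grip_force: 0.0
peg angles [(np.float64(177.1876187400772), np.float64(38.5)), (np.float64(208.5908436567332), np.float64(40.0)), (np.float64(236.4783281963658), np.float64(39.0)), (np.float64(246.265182085115), np.float64(39.5))]
g 294 [0.528  0.2444 0.012 ] [0.019 0.085] 3.2
g 240 [0.4296 0.153  0.012 ] [0.117 0.02 ] 89.8
g 66 [0.4244 0.2355 0.012 ] [0.035 0.009] 89.8
at [0.4001 0.1017 0.1412] yaw -5.8 w 0.498 t 25.15
[ 0.939 -1.292  0.344] -0.049
```

```bash
python3 -m crank '[[[0.3,-0.33,0.1,-0.02,0],[0.6,-0.66,0.2,-0.04,0],[0.92,-0.99,0.3,-0.049,0],[0.93,-0.99,0.34,-0.049,0],[0.93,-0.99,0.34,-0.049,0]]]'
python3 - <<'E'
from h import *
to((.528,.2443,.04,3.2))
E
```

```text
time_s: 25.57
tool_pos: [0.5262, 0.2076, 0.0917]
tool_rot: [[0.999, 0.043, -0.01], [0.043, -0.999, -0.003], [-0.01, 0.002, -1.0]]
wrist_force: [-0.5, 0.7, -1.8]
width: 0.494
grip_force: 0.0
at [0.5262 0.2076 0.0917] yaw 2.4 w 0.494 t 25.5667
[ 0.033 -0.306  0.43 ] -0.004
```

```bash
python3 -m crank '[[[0.03,-0.3,0,-0.004,0],[0.03,-0.3,0,-0.004,0],[0.03,-0.3,0.2,-0.004,0],[0.03,-0.3,0.43,-0.004,0],[0.03,-0.3,0.43,-0.004,0],[0.03,-0.3,0.43,-0.004,0]]]'
python3 - <<'E'
from h import *
to((.528,.2443,.0065,3.2))
E
```

```text
time_s: 26.07
tool_pos: [0.5254, 0.2409, 0.0472]
tool_rot: [[0.998, 0.056, -0.004], [0.056, -0.998, -0.002], [-0.004, 0.002, -1.0]]
wrist_force: [-0.1, -0.5, 0.1]
width: 0.5
grip_force: 0.0
at [0.5254 0.2409 0.0472] yaw 3.2 w 0.5 t 26.0667
[ 0.025 -0.028  0.339] 0.0
```

```bash
python3 -m crank '[[[0.02,-0.025,0.1,0,0],[0.02,-0.025,0.2,0,0],[0.02,-0.025,0.32,0,0],[0.02,-0.025,0.32,0,0],[0.02,-0.025,0.32,0,-1],[0.02,-0.025,0.32,0,-1],[0.02,-0.025,0.32,0,-1],[0.02,-0.025,0.32,0,-1],[0.02,-0.025,0.32,0,-1],[0.02,-0.025,0.32,0,-1]]]' 40
python3 -m crank '[[[0,0,-0.3,0,-1],[0,0,-0.6,0,-1],[0,0,-0.9,0,-1],[0,0,-0.9,0,-1]]]'
python3 -m crank '[[[0,0.2,0,-0.03,-1],[0,0.4,0,-0.07,-1],[0,0.6,0,-0.1,-1],[0,0.8,0,-0.14,-1],[0,0.98,0,-0.18,-1],[0,0.98,0,-0.22,-1],[0,0.98,0,-0.26,-1],[0,0.98,0,-0.3,-1],[0,0.98,0,-0.34,-1],[0,0.98,0,-0.34,-1]]]'
python3 - <<'E'
from h import *
to((.47,-.0815,.12,84.2))
E
```

```text
time_s: 26.9
tool_pos: [0.5291, 0.2459, 0.0114]
tool_rot: [[0.998, 0.059, 0.002], [0.059, -0.998, 0.0], [0.002, -0.0, -1.0]]
wrist_force: [0.2, -0.8, 3.7]
width: 0.222
grip_force: 40.0
time_s: 27.23
tool_pos: [0.5316, 0.2472, 0.1275]
tool_rot: [[0.998, 0.06, 0.012], [0.06, -0.998, 0.005], [0.012, -0.004, -1.0]]
wrist_force: [2.3, -0.0, 0.5]
width: 0.222
grip_force: 40.0
time_s: 28.07
tool_pos: [0.5354, 0.1284, 0.1179]
tool_rot: [[0.425, 0.905, -0.0], [0.905, -0.425, 0.0], [-0.0, -0.0, -1.0]]
wrist_force: [0.3, 0.9, -1.0]
width: 0.226
grip_force: 40.0
at [0.5354 0.1284 0.1179] yaw 64.9 w 0.226 t 28.0667
[-1.815  0.25  -0.018] -0.107
```

```bash
python3 -m crank '[[[-0.3,0.04,-0.02,-0.03,-1],[-0.6,0.08,-0.02,-0.07,-1],[-0.95,0.13,-0.02,-0.107,-1],[-0.95,0.13,-0.02,-0.107,-1],[-0.95,0.13,-0.02,-0.107,-1]]]'
python3 - <<'E'
from h import *
to((.47,-.0815,.12,84.2))
E
```

```text
time_s: 28.48
tool_pos: [0.5004, 0.0171, 0.1207]
tool_rot: [[0.114, 0.993, 0.0], [0.993, -0.114, -0.0], [-0.0, 0.0, -1.0]]
wrist_force: [0.5, -0.5, -0.4]
width: 0.222
grip_force: 40.0
at [0.5004 0.0171 0.1207] yaw 83.5 w 0.222 t 28.4833
[-0.845 -0.158  0.006] -0.004
```

```bash
python3 -m crank '[[[-0.28,-0.05,0,-0.004,-1],[-0.56,-0.1,0,-0.004,-1],[-0.845,-0.158,0,-0.004,-1],[-0.845,-0.158,0,-0.004,-1],[-0.845,-0.158,0.2,-0.004,-1],[-0.845,-0.158,0.38,-0.004,-1],[-0.845,-0.158,0.38,-0.004,-1],[-0.845,-0.158,0.38,-0.004,-1]]]'
python3 - <<'E'
from h import *
to((.47,-.0815,.039,84.2))
E
```

```text
time_s: 29.15
tool_pos: [0.4706, -0.0786, 0.074]
tool_rot: [[0.095, 0.995, -0.003], [0.995, -0.095, 0.001], [0.001, -0.003, -1.0]]
wrist_force: [0.2, 0.2, -0.0]
width: 0.222
grip_force: 40.0
at [ 0.4706 -0.0786  0.074 ] yaw 84.5 w 0.222 t 29.15
[-0.024 -0.002  0.292] 0.002
```

```bash
python3 -m crank '[[[-0.02,-0.005,0.1,0.002,-1],[-0.02,-0.005,0.2,0.002,-1],[-0.02,-0.005,0.26,0.002,-1],[-0.02,-0.005,0.29,0.002,-1],[-0.02,-0.005,0.29,0.002,-1],[-0.02,-0.005,0.29,0.002,-1]]]'
python3 - <<'E'
from h import *
to((.47,-.0815,.039,84.2))
E
```

```text
time_s: 29.65
tool_pos: [0.4694, -0.082, 0.0405]
tool_rot: [[0.101, 0.995, -0.002], [0.995, -0.101, 0.001], [0.0, -0.002, -1.0]]
wrist_force: [-4.9, 2.0, 4.6]
width: 0.22
grip_force: 40.0
at [ 0.4694 -0.082   0.0405] yaw 84.2 w 0.22 t 29.65
[0.005 0.004 0.012] 0.0
```

```bash
python3 -m crank '[[[0,0,0.01,0,-1],[0,0,0.015,0,-1]]]'
python3 -m crank '[[[0,0,0,0,-0.2],[0,0,0,0,-0.2],[0,0,0,0,-0.2],[0,0,-0.3,0,-0.2],[0,0,-0.6,0,-0.2],[0,0,-0.9,0,-0.2],[0,-0.3,-0.9,0,-0.2],[0,-0.6,-0.9,0,-0.2],[0,-0.9,-0.9,0,-0.2]]]'
python3 - <<'E'
from h import *
pegs()
a=ctrl.camera('top');cv2.imwrite('pics/top6.png',cv2.resize(a[180:305,110:375],None,fx=3,fy=3,interpolation=cv2.INTER_CUBIC))
th=np.radians(219.2);p=C+.114*np.array([np.cos(th),np.sin(th)]);to((*p,.12,25))
E
```

```text
time_s: 29.82
tool_pos: [0.4695, -0.082, 0.0403]
tool_rot: [[0.101, 0.995, -0.002], [0.995, -0.101, 0.001], [0.0, -0.002, -1.0]]
wrist_force: [-11.2, 3.1, 15.6]
width: 0.22
grip_force: 40.0
time_s: 30.57
tool_pos: [0.3622, -0.0715, 0.1467]
tool_rot: [[0.1, 0.995, 0.0], [0.995, -0.1, -0.0], [-0.0, 0.0, -1.0]]
wrist_force: [-1.5, -0.8, 1.3]
width: 0.403
grip_force: 0.0
peg angles [(np.float64(181.78657100310764), np.float64(38.5)), (np.float64(208.9820454286952), np.float64(40.0)), (np.float64(240.01005221423807), np.float64(39.0)), (np.float64(247.90426953468585), np.float64(39.5))]
at [ 0.3601 -0.0712  0.1471] yaw 84.2 w 0.396 t 30.6667
[-0.665  0.798  0.228] 0.329
```

View pics/top6.png

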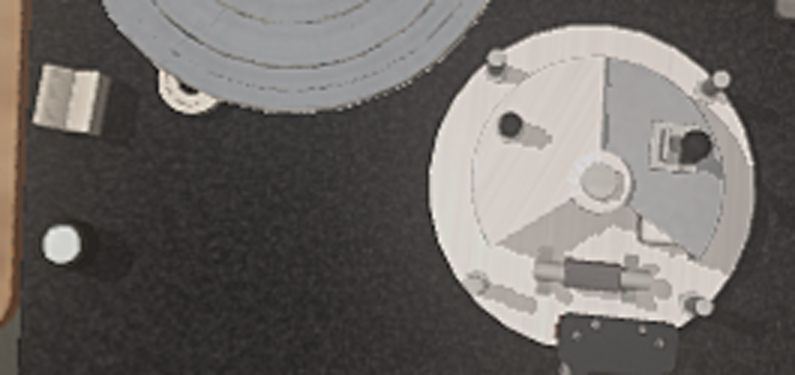

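The third gauge is in, the plate is clear, and the blank's corner shows at the right (655,235) as predicted. I'll turn it in with one more clockwise quarter.

```bash
python3 -m crank '[[[-0.2,0.2,0,0.04,-0.1],[-0.4,0.4,0,0.08,-0.1],[-0.67,0.8,0,0.12,-0.1],[-0.67,0.8,0,0.16,-0.1],[-0.67,0.8,0,0.2,-0.1],[-0.67,0.8,0,0.24,-0.1],[-0.67,0.8,0.1,0.28,-0.1],[-0.67,0.8,0.2,0.32,-0.1],[-0.67,0.8,0.2,0.326,-0.1],[-0.67,0.8,0.2,0.326,-0.1]]]'
python3 -m crank '[[[-0.016,-0.012,0.2,0,-0.1],[-0.016,-0.012,0.4,0,-0.1],[-0.016,-0.012,0.62,0,-0.1],[-0.016,-0.012,0.62,0,-0.1],[-0.016,-0.012,0.62,0,-1],[-0.016,-0.012,0.62,0,-1],[-0.016,-0.012,0.62,0,-1],[-0.016,-0.012,0.62,0,-1],[-0.016,-0.012,0.62,0,-1]]]' 25
python3 -m crank '[[[-0.026,-0.104,0.01,0.023,-1],[-0.034,-0.203,0.01,0.046,-1],[-0.032,-0.302,0.01,0.068,-1],[-0.02,-0.401,0.01,0.09,-1],[0.003,-0.498,0.01,0.112,-1],[0.036,-0.592,0.01,0.134,-1],[0.078,-0.681,0.01,0.157,-1],[0.13,-0.767,0.01,0.179,-1],[0.13,-0.767,0.01,0.179,-1]]]'
python3 - <<'E'
from h import *
arc([165,159,153,147,141,135,129.2],[-11,-15,-19,-23,-27,-31,-35])
E
```

```text
time_s: 31.5
tool_pos: [0.4502, -0.1611, 0.1214]
tool_rot: [[0.901, 0.433, -0.002], [0.433, -0.901, 0.001], [-0.001, -0.001, -1.0]]
wrist_force: [-0.7, 0.4, 0.1]
width: 0.451
grip_force: 0.0
time_s: 32.25
tool_pos: [0.4486, -0.1602, 0.05]
tool_rot: [[0.902, 0.432, 0.002], [0.432, -0.902, 0.001], [0.002, 0.0, -1.0]]
wrist_force: [-0.9, 3.6, 5.7]
width: 0.139
grip_force: 25.0
time_s: 33.0
tool_pos: [0.4232, -0.0698, 0.0498]
tool_rot: [[0.993, -0.118, 0.004], [-0.118, -0.993, -0.0], [0.004, -0.0, -1.0]]
wrist_force: [-4.0, 0.9, 9.9]
width: 0.142
grip_force: 25.0
r 0.11395921795342241 phi 170.7291870312765
at [ 0.4232 -0.0698  0.0498] yaw -6.8 w 0.142 t 33.0
[ 0.008 -0.095  0.04 ] 0.023
[ 0.028 -0.192  0.04 ] 0.046
[ 0.057 -0.287  0.04 ] 0.068
[ 0.096 -0.378  0.04 ] 0.09
[ 0.145 -0.465  0.04 ] 0.112
[ 0.202 -0.547  0.04 ] 0.134
[ 0.265 -0.619  0.041] 0.157
```

```bash
python3 -m crank '[[[0.008,-0.095,0,0.022,-1],[0.028,-0.192,0,0.044,-1],[0.057,-0.287,0,0.067,-1],[0.096,-0.378,0,0.089,-1],[0.145,-0.465,0,0.111,-1],[0.202,-0.547,0,0.133,-1],[0.265,-0.619,0,0.155,-1],[0.265,-0.619,0,0.155,-1],[0.265,-0.619,0,0.155,-1]]]'
python3 -m crank '[[[0,0,0,0,0],[0,0,0,0,0],[0,0,0,0,0],[0,0,0,0,0],[0,0,-0.4,0,0],[0,0,-0.8,0,0],[-0.3,0,-0.8,-0.04,0],[-0.6,-0.2,-0.8,-0.08,0],[-0.9,-0.4,-0.8,-0.12,0],[-0.9,-0.4,-0.8,-0.16,0]]]'
python3 - <<'E'
from h import *
pegs()
a=ctrl.camera('top');cv2.imwrite('pics/top7.png',cv2.resize(a[150:305,235:375],None,fx=4,fy=4,interpolation=cv2.INTER_CUBIC))
E
```

```text
time_s: 33.75
tool_pos: [0.4641, -0.0006, 0.0496]
tool_rot: [[0.824, -0.567, 0.004], [-0.567, -0.824, -0.0], [0.004, -0.002, -1.0]]
wrist_force: [-1.5, 1.5, 7.1]
width: 0.14
grip_force: 25.0
time_s: 34.58
tool_pos: [0.3987, 0.1047, 0.1436]
tool_rot: [[0.996, -0.092, 0.001], [-0.092, -0.996, 0.003], [0.0, -0.003, -1.0]]
wrist_force: [0.8, -1.2, 0.8]
width: 0.497
grip_force: 0.0
peg angles [(np.float64(192.90025482284503), np.float64(40.0)), (np.float64(197.6758915486219), np.float64(38.5)), (np.float64(239.91327758537125), np.float64(39.5)), (np.float64(242.76964533526683), np.float64(39.0))]
```

View pics/top7.png

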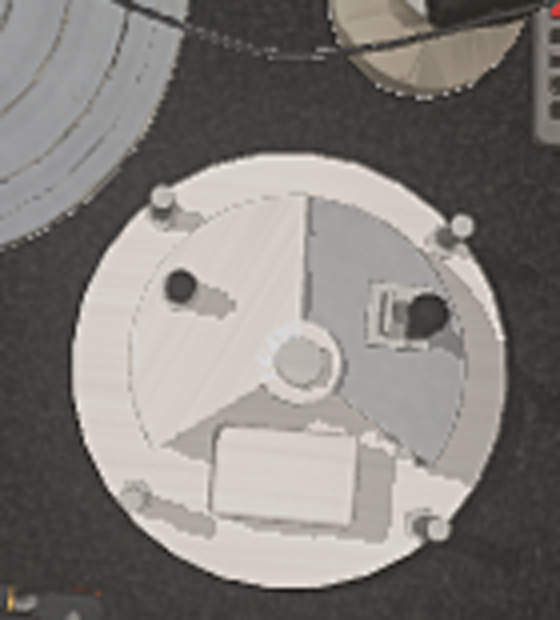

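The blank sits squarely under the window, with the pegs in the detent seat. Next is the shutter: I'll check the knob and clamp ball positions first.

Run:
```python
from h import *
yaw=np.radians(-5.8);R=np.array([[np.cos(yaw),-np.sin(yaw)],[np.sin(yaw),np.cos(yaw)]])
D=lambda x,y,z:np.array((*(C+R@[x,y]),z))
for t in np.arange(1.2,1.95,.1):
    X=D(.03-.078*np.cos(t),-.052,.079+.078*np.sin(t)); print(round(t,1),X.round(3),proj('top',X).round(1)[0],proj('side',X).round(1)[0])
p=(np.array([181,287])+.5)/4-.5+[235,150];k=w('top',[p],.096)[0];d=k[:2]-C;print('knob',k,np.hypot(*d),np.degrees(np.arctan2(d[1],d[0])))
a=ctrl.camera('side');g=cv2.cvtColor(a,6)[170:250,250:330];n,l,st,ce=cv2.connectedComponentsWithStats((g<50).astype('u1'))
print([(st[i].tolist(),(ce[i]+[250,170]).round(1).tolist()) for i in range(1,n) if st[i,4]>15])
to((k[0],k[1],.14,0))
```

```text
1.2 [ 0.532 -0.14   0.152] [340.3 238.5] [280.  207.2]
1.3 [ 0.54  -0.141  0.154] [340.8 234.6] [283.7 205.8]
1.4 [ 0.547 -0.142  0.156] [341.3 230.7] [287.4 204.8]
1.5 [ 0.555 -0.142  0.157] [341.7 226.6] [291.2 204. ]
1.6 [ 0.563 -0.143  0.157] [342.  222.6] [295.1 203.6]
1.7 [ 0.57  -0.144  0.156] [342.3 218.7] [298.8 203.5]
1.8 [ 0.578 -0.145  0.155] [342.5 214.9] [302.5 203.7]
1.9 [ 0.585 -0.146  0.153] [342.6 211.2] [306.1 204.2]
knob [ 0.57169184 -0.02502601  0.096     ] 0.0727073982840761 60.32872814019526
[([0, 0, 47, 40, 853], [264.9, 191.8]), ([53, 37, 27, 43, 484], [320.6, 221.5]), ([35, 43, 4, 6, 17], [286.5, 215.8])]
at [0.4006 0.1002 0.1428] yaw -6.0 w 0.503 t 34.7333
[1.527 0.889 0.024] -0.033
```

```bash
python3 -m crank '[[[0.3,0.17,0,-0.01,-0.1],[0.6,0.34,0,-0.02,-0.1],[0.76,0.44,0,-0.033,-0.1],[0.76,0.44,0,-0.033,-0.1]]]'
python3 -m crank '[[[0.3,0.17,0,0,-0.1],[0.6,0.34,0,0,-0.1],[0.76,0.4,0,0,-0.1],[0.76,0.4,0,0,-0.1],[0.76,0.4,0,0,-0.1]]]'
python3 - <<'E'
from h import *
to((.572,-.0245,.14,0),(.572,-.0245,.078,0))
E
```

```text
time_s: 35.07
tool_pos: [0.4883, 0.0338, 0.1415]
tool_rot: [[1.0, -0.007, -0.001], [-0.007, -1.0, -0.002], [-0.001, 0.002, -1.0]]
wrist_force: [0.6, -0.0, 0.1]
width: 0.448
grip_force: 0.0
time_s: 35.48
tool_pos: [0.577, -0.0112, 0.1416]
tool_rot: [[1.0, -0.005, -0.003], [-0.005, -1.0, 0.0], [-0.003, -0.0, -1.0]]
wrist_force: [0.2, 0.7, -0.3]
width: 0.452
grip_force: 0.0
at [ 0.577  -0.0112  0.1416] yaw -0.3 w 0.452 t 35.4833
[-0.041  0.111  0.014] -0.002
[-0.039  0.111  0.53 ] -0.002
```

```bash
python3 -m crank '[[[-0.04,0.11,0,0,-0.1],[-0.04,0.11,0,0,-0.1],[-0.04,0.11,0.25,0,-0.1],[-0.04,0.11,0.5,0,-0.1],[-0.04,0.11,0.5,0,-0.1],[-0.04,0.11,0.5,0,-1],[-0.04,0.11,0.5,0,-1],[-0.04,0.11,0.5,0,-1],[-0.04,0.11,0.5,0,-1],[-0.04,0.11,0.5,0,-1]]]' 25
cat >> h.py <<'E'
def karc(a,r=.074,z=.08,yaw=0):
    s=ctrl.get_state()
    p=s['tool_pos'][:2]-C;print('r',np.hypot(*p),'phi',np.degrees(np.arctan2(p[1],p[0]))%360,s['wrist_force'].round(1))
    to(*[(*(C+r*np.array([np.cos(np.radians(t)),np.sin(np.radians(t))])),z,yaw) for t in a])
E
python3 - <<'E'
from h import *
karc([70,80,90,100,110,120,130])
E
```

```text
time_s: 36.32
tool_pos: [0.5729, -0.0247, 0.0855]
tool_rot: [[1.0, -0.001, 0.002], [-0.001, -1.0, -0.003], [0.002, 0.003, -1.0]]
wrist_force: [-3.7, -5.0, 3.6]
width: 0.171
grip_force: 25.0
r 0.0735705740201967 phi 59.66098031971949 [-3.7 -5.   3.6]
at [ 0.5729 -0.0247  0.0855] yaw -0.0 w 0.171 t 36.3167
[-0.099 -0.05   0.045] -0.0
[-0.203 -0.078  0.045] -0.0
[-0.31  -0.088  0.045] -0.0
[-0.417 -0.078  0.045] -0.0
[-0.521 -0.05   0.044] -0.0
[-0.618 -0.005  0.044] -0.0
[-0.706  0.057  0.044] -0.0
```

```bash
python3 -m crank '[[[-0.1,-0.05,0.01,0,-1],[-0.203,-0.078,0.02,0,-1],[-0.31,-0.088,0.03,0,-1],[-0.417,-0.078,0.03,0,-1],[-0.521,-0.05,0.03,0,-1],[-0.618,-0.005,0.03,0,-1],[-0.706,0.057,0.03,0,-1],[-0.706,0.057,0.03,0,-1]]]'
python3 - <<'E'
from h import *
karc([137,144,151,158,165,170,174.2])
E
```

```text
time_s: 36.98
tool_pos: [0.4885, -0.0281, 0.0849]
tool_rot: [[1.0, 0.002, 0.007], [0.002, -1.0, 0.004], [0.007, -0.004, -1.0]]
wrist_force: [-7.2, 9.4, 15.9]
width: 0.17
grip_force: 25.0
r 0.07635766353486974 phi 128.1456160719876 [-7.2  9.4 15.9]
at [ 0.4885 -0.0281  0.0849] yaw 0.1 w 0.17 t 36.9833
[-0.058  0.08   0.04 ] 0.001
[-0.106  0.138  0.04 ] 0.001
[-0.147  0.201  0.039] 0.001
[-0.18   0.269  0.039] 0.001
[-0.204  0.341  0.038] 0.001
[-0.215  0.393  0.038] 0.001
[-0.222  0.438  0.038] 0.001
```

```bash
python3 -m crank '[[[-0.058,0.08,-0.02,0,-1],[-0.106,0.138,-0.02,0,-1],[-0.147,0.201,-0.02,0,-1],[-0.18,0.269,-0.02,0,-1],[-0.204,0.341,-0.02,0,-1],[-0.215,0.393,-0.02,0,-1],[-0.222,0.438,-0.02,0,-1],[-0.222,0.46,-0.02,0,-1],[-0.222,0.46,-0.02,0,-1]]]'
python3 - <<'E'
from h import *
karc([174.2,177])
E
```

```text
time_s: 37.73
tool_pos: [0.4613, -0.0814, 0.0848]
tool_rot: [[1.0, 0.003, 0.002], [0.003, -1.0, 0.008], [0.002, -0.008, -1.0]]
wrist_force: [-6.5, 15.7, 11.1]
width: 0.171
grip_force: 25.0
r 0.07475839310362498 phi 174.7857306012674 [-6.5 15.7 11.1]
at [ 0.4613 -0.0814  0.0848] yaw 0.2 w 0.171 t 37.7333
[ 0.007 -0.005  0.04 ] 0.001
[0.004 0.025 0.04 ] 0.001
```

```bash
python3 -m crank '[[[0,0,0,0,-0.1],[0,0,0,0,-0.1],[0,0,0,0,-0.1],[0,0,0,0,-0.1],[0,0,-0.3,0,-0.1],[0,0,-0.6,0,-0.1],[0,0,-0.95,0,-0.1],[0,0,-0.95,0,-0.1]]]'
python3 -m crank '[[[-0.3,-0.2,-0.2,0,-0.1],[-0.6,-0.4,-0.5,0,-0.1],[-0.9,-0.4,-0.5,0,-0.1],[-0.9,-0.4,-0.5,0,-0.1]]]'
python3 - <<'E'
from h import *
pegs()
a=ctrl.camera('top');cv2.imwrite('pics/top8.png',cv2.resize(a[150:305,235:375],None,fx=4,fy=4,interpolation=cv2.INTER_CUBIC))
to((.551,-.142,.25,-5.8))
E
```

```text
time_s: 38.4
tool_pos: [0.4636, -0.0862, 0.2049]
tool_rot: [[1.0, -0.0, 0.013], [-0.0, -1.0, -0.004], [0.013, 0.004, -1.0]]
wrist_force: [0.7, -0.8, 0.8]
width: 0.446
grip_force: 0.0
time_s: 38.73
tool_pos: [0.3509, -0.0365, 0.2597]
tool_rot: [[1.0, 0.001, 0.006], [0.001, -1.0, -0.001], [0.006, 0.001, -1.0]]
wrist_force: [0.4, -0.7, 0.1]
width: 0.447
grip_force: 0.0
peg angles [(np.float64(206.0786401226649), np.float64(40.0)), (np.float64(206.89702396346394), np.float64(38.5)), (np.float64(253.02009562484264), np.float64(39.5)), (np.float64(255.0080615307162), np.float64(39.0))]
at [ 0.3525 -0.0372  0.258 ] yaw 0.0 w 0.449 t 38.8333
[1.653 0.874 0.077] 0.032
```

View pics/top8.png

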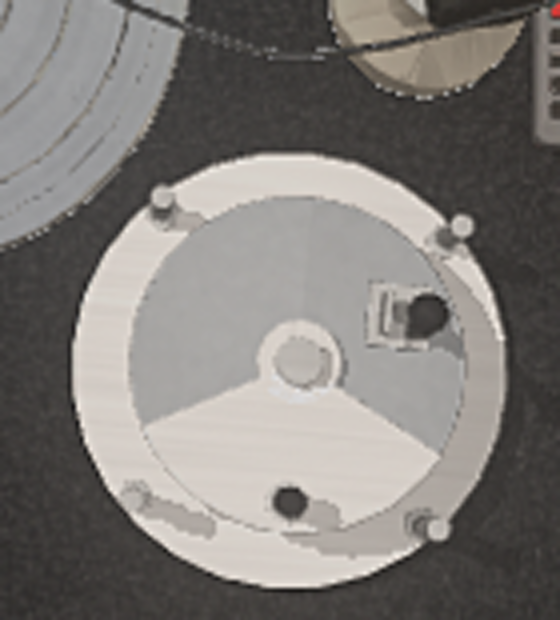

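The shutter covers the window: knob at (290,500), edges at (143,425) and (438,457). I'll check its angle and move over to the clamp ball.

```bash
python3 - <<'E'
from h import *
P=(np.array([(290,500),(143,425),(438,457)])+.5)/4-.5+[235,150]
for p,z in zip(P,(.096,.067,.067)):
    d=w('top',[p],z)[0][:2]-C;print(np.hypot(*d),np.degrees(np.arctan2(d[1],d[0]))%360)
E
python3 -m crank '[[[0.27,0.14,0,0.01,-0.1],[0.54,0.28,0.03,0.02,-0.1],[0.83,0.44,0.03,0.032,-0.1],[0.83,0.44,0.03,0.032,-0.1]]]'
python3 -m crank '[[[0.27,0.17,0,0,-0.1],[0.54,0.34,0,0,-0.1],[0.77,0.52,0,0,-0.1],[0.77,0.52,0,0,-0.1],[0.77,0.52,0,0,-0.1],[0.77,0.52,0,0,-0.1]]]'
python3 - <<'E'
from h import *
to((.551,-.142,.15,-5.8))
E
```

```text
0.07367836181432919 173.61536226132063
0.08945954292540978 112.392004253491
0.08929980400124388 234.8321983165231
time_s: 39.17
tool_pos: [0.4568, -0.093, 0.2452]
tool_rot: [[0.995, -0.104, -0.009], [-0.104, -0.995, 0.002], [-0.009, -0.001, -1.0]]
wrist_force: [0.3, 0.0, -0.6]
width: 0.449
grip_force: 0.0
time_s: 39.67
tool_pos: [0.5384, -0.1615, 0.2507]
tool_rot: [[0.995, -0.101, -0.002], [-0.101, -0.995, 0.001], [-0.002, -0.001, -1.0]]
wrist_force: [-0.5, 0.0, 0.1]
width: 0.453
grip_force: 0.0
at [ 0.5384 -0.1615  0.2507] yaw -5.8 w 0.453 t 39.6667
[ 0.09  -0.171  0.839] 0.0
```

```bash
python3 -m crank '[[[0.09,-0.17,0,0,-0.1],[0.09,-0.17,0,0,-0.1],[0.09,-0.17,0.3,0,-0.1],[0.09,-0.17,0.6,0,-0.1],[0.09,-0.17,0.83,0,-0.1],[0.09,-0.17,0.83,0,-0.1],[0.09,-0.17,0.83,0,-0.1]]]'
python3 -m crank '[[[0,0,0,0,-1],[0,0,0,0,-1],[0,0,0,0,-1],[0,0,0,0,-1]]]' 12
python3 - <<'E'
from h import *
s=ctrl.get_state();print(s['grip_force'],s['wrist_force'])
yaw=np.radians(-5.8);R=np.array([[np.cos(yaw),-np.sin(yaw)],[np.sin(yaw),np.cos(yaw)]])
g=s['tool_pos'];q=R.T@(g[:2]-C);print('drum',q,'theta~',np.arctan2(g[2]+.006-.079,.03-q[0]))
to(*[(*(C+R@[.03-.078*np.cos(t),-.052]),.079+.078*np.sin(t)-.006,-5.8) for t in(1.3,1.15,1,.85,.7,.55,.4,.25,.1,.02)])
E
```

```text
time_s: 40.25
tool_pos: [0.5499, -0.1415, 0.1521]
tool_rot: [[0.995, -0.099, -0.002], [-0.099, -0.995, 0.001], [-0.002, -0.0, -1.0]]
wrist_force: [-0.5, 0.6, 0.0]
width: 0.449
grip_force: 0.0
time_s: 40.58
tool_pos: [0.5521, -0.1427, 0.1551]
tool_rot: [[0.995, -0.1, 0.004], [-0.1, -0.995, -0.002], [0.004, 0.001, -1.0]]
wrist_force: [-0.4, -1.0, 5.1]
width: 0.214
grip_force: 12.0
12.004708796739578 [-0.44813892 -0.96319562  5.14805502]
drum [ 0.02180075 -0.05255604] theta~ 1.4712064090230437
at [ 0.5521 -0.1427  0.1551] yaw -5.7 w 0.214 t 40.5833
[-0.106 -0.005  0.057] 0.0
[-0.198 -0.005  0.09 ] 0.0
[-0.283 -0.005  0.136] 0.0
[-0.361 -0.005  0.194] 0.0
[-0.43  -0.005  0.263] 0.0
[-0.487 -0.006  0.342] 0.0
[-0.532 -0.006  0.429] 0.0
[-0.564 -0.006  0.521] 0.0
[-0.581 -0.006  0.617] 0.0
[-0.584 -0.006  0.668] 0.0
```

```bash
python3 -m crank '[[[-0.106,0,0.02,0,-1],[-0.198,0,0.055,0,-1],[-0.283,0,0.1,0,-1],[-0.361,0,0.158,0,-1],[-0.43,0,0.227,0,-1],[-0.487,0,0.306,0,-1],[-0.532,0,0.393,0,-1],[-0.564,0,0.485,0,-1],[-0.581,0,0.58,0,-1],[-0.584,0,0.64,0,-1]]]' 20
python3 -m crank '[[[0,0,0.03,0,-1],[0,0,0.05,0,-1],[0,0,0.05,0,-1]]]'
python3 - <<'E'
from h import *
s=ctrl.get_state();print(s['grip_force'],s['wrist_force'])
yaw=np.radians(-5.8);R=np.array([[np.cos(yaw),-np.sin(yaw)],[np.sin(yaw),np.cos(yaw)]])
g=s['tool_pos'];q=R.T@(g[:2]-C);print('drum',q,g)
E
```

```text
time_s: 41.42
tool_pos: [0.4812, -0.1355, 0.0754]
tool_rot: [[0.995, -0.1, 0.0], [-0.1, -0.995, -0.001], [0.0, 0.001, -1.0]]
wrist_force: [-1.2, -1.2, 2.6]
width: 0.211
grip_force: 20.0
time_s: 41.67
tool_pos: [0.4818, -0.1356, 0.072]
tool_rot: [[0.995, -0.1, 0.001], [-0.1, -0.995, -0.001], [0.001, 0.001, -1.0]]
wrist_force: [-6.7, -0.6, 12.1]
width: 0.214
grip_force: 20.0
20.001682341098785 [-6.70890202 -0.60301023 12.07069241]
drum [-0.04885861 -0.05263246] [ 0.48177267 -0.13562555  0.07195219]
```

```bash
python3 -m crank '[[[0,0,0,0,-0.2],[0,0,0,0,-0.2],[0,0,0,0,-0.2],[0,0,0,0,-0.2],[0,0,-0.3,0,-0.2],[0,0,-0.6,0,-0.2],[0,0,-0.95,0,-0.2],[-0.3,0,-0.95,0,-0.2],[-0.6,0,-0.95,0,-0.2],[-0.9,0,-0.95,0,-0.2]]]'
python3 - <<'E'
from h import *
pegs()
a=ctrl.camera('top');b=ctrl.camera('side')
A=cv2.resize(a[175:305,240:375],None,fx=3,fy=3,interpolation=cv2.INTER_CUBIC);B=cv2.resize(b[160:290,200:335],None,fx=2.9,fy=3,interpolation=cv2.INTER_CUBIC)
cv2.imwrite('pics/fin.png',np.hstack([A,B]))
yaw=np.radians(-5.8);R=np.array([[np.cos(yaw),-np.sin(yaw)],[np.sin(yaw),np.cos(yaw)]])
for t in(0,.1,.2):
    X=[*(C+R@[.03-.078*np.cos(t),-.052]),.082+.078*np.sin(t)];print(t,(proj('top',X)-[240,175])*3,(proj('side',X)-[200,160])*[2.9,3]+[405,0])
E
```

```text
time_s: 42.5
tool_pos: [0.3734, -0.1242, 0.184]
tool_rot: [[0.995, -0.099, 0.0], [-0.099, -0.995, -0.0], [0.0, 0.0, -1.0]]
wrist_force: [-0.2, 0.1, 1.2]
width: 0.401
grip_force: 0.0
peg angles [(np.float64(204.3493165335929), np.float64(38.5)), (np.float64(204.99976987463265), np.float64(40.0)), (np.float64(251.3493497272388), np.float64(39.5)), (np.float64(252.65823401046777), np.float64(39.0))]
0 [[278.59781508 268.82492673]] [[566.84352073 230.98362034]]
0.1 [[280.32840448 268.15063616]] [[567.20822442 222.16814812]]
0.2 [[282.16364119 266.32607447]] [[568.66512942 213.22080744]]
```

View pics/fin.png

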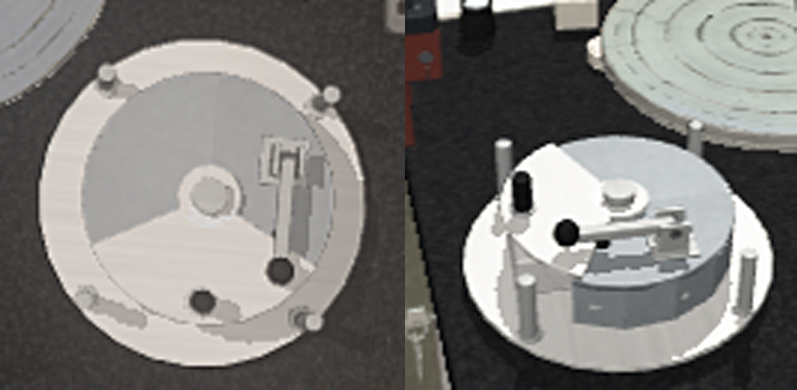

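The clamp is folded fully down: ball at (567,233) in the side view, predicted (567,231) for angle 0. The shutter is shut and the disc is still seated, so I'm handing in.

```bash
python3 -c "
from plant import ctrl
print(ctrl.hand_in())"
```

```text
the job is handed in; nothing more can be done
None
```

The job is handed in: all three gauges are in the cradles, the blank station is clicked in under the window, the shutter is fully shut and the clamp is folded down; the hand-in gave no verdict, but the last pictures show all of this except the gauges, which I saw seated before the cover hid them.

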